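# Fit the shaker's counterweight, found by hefting

### The arm

A 6-joint arm with a two-finger parallel gripper is mounted at the origin on the work surface. World frame = base frame: x ahead of the robot, y to its left, z up, the work surface at z = 0. Lengths are in m, angles in degrees, forces in N, time in s.
With the tool pointing down it reaches from about 0.35 to 0.95 m from the base axis. Payload 17.4 kg.
Tool frame: the origin (TCP) lies at the very end of the fingers, on their centre line; the grasp point (between the pads) lies 19 mm behind it (robot.grip_point_offset is the distance from the TCP to the grasp point, in m); z points along the fingers, y is the line along which they close (so a half turn about z gives the same grasp; the last joint's range is limited). The gripper opens to 93 mm and grips with 3 to 60 N. Pads are 15 mm wide; open, the fingers measure 128 mm over their backs; the gripper's body (75 mm by 188 mm) begins 65 mm behind the grasp point.
Start: joints at [69.397, 6.646, 82.598, -0, 90.757, -2.166], TCP at [0.213, 0.64, 0.219] pointing down, gripper open.
Joint ranges: [-162.19, 162.19], [-47.58, 125.68], [4.15, 143.07], [-65.23, 245.23], [0.69, 171.88], [-170.13, 170.13]. Speed limits (degrees/s): [108.29, 108.29, 127.2, 180, 180, 180].

### API

Orientations are given as [roll, pitch, yaw] about the fixed x, y, z axes, in that order (R = Rz(yaw) Ry(pitch) Rx(roll)).
In Python, from plant import robot gives the robot as it stands.
- The arm moves only by the tool servo_tool, never from a script. Its arguments are lists of equal length, an entry for each row: "fingers": the opening, from 0 (shut) to 1 (fully open); "travel": the shift along the tool's x, y, z in mm, a list of three; "twist": the turn, a rotation vector about the tool's x, y, z in rad, a list of three. A call has 1 to 12 rows; each row is the pose to reach, as a shift and turn from the pose commanded when the call began, along the tool's axes at that moment; what a row does not reach only later rows make up. A row lasts 1/10 s, in which the tool goes at most 50 mm and 8.59 degrees, less where a joint would pass 70% of its speed; a pose out of reach is approached as far as the arm can. A call with a gripper value outside its range is refused whole. The fingers move at their own pace and stop on an object; "grip_force" is the grip in N (left out, the last holds). Time passes only in rows, so rows that repeat a pose let the fingers close. It gives the time, the measured TCP pose, the force, the opening and the grip force at its end, in the units of the state.
- robot.state(): the state, without advancing time (a new reading comes with each control period).
- robot.snapshot(name): name is "side" or "top" or "wrist"; returns a dict with "pixels" (400x640x3 uint8, red, green, blue), "range_z" (400x640 float32, m along the optical axis (not along the pixel's ray), 0 where there is no reading), "fx", "fy", "cx", "cy" (pixels), "R" (3x3) and "t" (3): a world point X has camera coordinates R X + t; the wrist camera has in their place "T_tool_cam" (4x4, takes a point from camera to tool coordinates, whose origin is the TCP and whose axes are the flange's). Camera axes: x right, y down, z forward; pixel columns grow to the right and rows downward; lengths in m; the calibration is good to about 2 mm. The wrist camera is an equidistant fisheye: a pixel r from the principal point sees the ray r / f radians off the axis. A picture is of the moment at which its call begins: read the wrist's pose just before it.
- robot.finish_job(): hands the job in; it is judged then, once.
The state is a dict: "t": time; "joint_pos": joint angles; "joint_velocities": joint speeds; "joint_torque": joint torques, N m; "ee_pos": TCP position; "tcp_rot": TCP orientation; "force": force on the tool from outside, world axes, zero at the start; "wrist_torque": the same for the moment, N m; "gripper_width": finger opening in m; "grasp_force": force on a finger pad.
Only numpy, scipy, OpenCV 4.12 (cv2) and the standard library are available. Lean on these libraries where they do the work, as an engineer would, in place of code of your own. Each camera call takes 0.05 s, during which the arm holds its last target. There are 200 camera calls.

### The job

Lift each of the three identical closed cases a few centimetres off the bench, setting it back down upright near where it stood, to feel which one holds the heavy steel counterweight sleeve; then take the lid off that case only, and slide its sleeve down over the shaker's upright post until it rests on the platform. Slide every loose spacer collar (one to three lie on the bench) down over the post on top of it, put the lid back fully home on the emptied case, and leave the other two cases unopened and the glassware, bottles and spatula undisturbed.

Things in the scene. Friction and masses are not known exactly. Their poses are not given: they have to be found in the camera images.
- case_1: One of three identical loose grey cases, alike in looks: open-topped box 122 (x) by 66 (y) by 50 mm high, walls and floor 4 mm, shut by a loose lid. Origin: centre of its underside; z up. In its middle, between 6 mm high ribs, stands one black sleeve. Shut, the heavy one weighs 0.75 to 0.98 kg, the others 0.3 to 0.42 kg. Grip it across its 66 mm width, below the lid.
- lid_1: Loose lid of case_1, 0.06 kg: grey plate 120 (x) by 64 by 5 mm; on it in the middle a black grip bar 42 (x) by 14 (y) by 22 mm high; below it a plug 108 by 52 by 6 mm that drops into the case (3 mm play all round). Origin: centre of the plate's underside, 50 mm above the case's origin when shut. Fits either way round.
- sleeve_1: Black sleeve (tube) inside case_1: outer diameter 54, bore 25, height 34 mm. Origin: centre of its underside, 4 mm above the case's underside when in the case. One of the three sleeves is the steel counterweight (0.5 to 0.65 kg), the others are plastic dummies (0.08 kg) that look just the same.
- collar_1: Flat pale aluminium spacer collar lying on the bench: outer diameter 60, bore 25, height 12 mm, 0.06 kg. Origin: centre of its underside. May be absent (then None): one to three are there.
- case_2: One of three identical loose grey cases, alike in looks: open-topped box 122 (x) by 66 (y) by 50 mm high, walls and floor 4 mm, shut by a loose lid. Origin: centre of its underside; z up. In its middle, between 6 mm high ribs, stands one black sleeve. Shut, the heavy one weighs 0.75 to 0.98 kg, the others 0.3 to 0.42 kg. Grip it across its 66 mm width, below the lid.
- lid_2: Loose lid of case_2, 0.06 kg: grey plate 120 (x) by 64 by 5 mm; on it in the middle a black grip bar 42 (x) by 14 (y) by 22 mm high; below it a plug 108 by 52 by 6 mm that drops into the case (3 mm play all round). Origin: centre of the plate's underside, 50 mm above the case's origin when shut. Fits either way round.
- sleeve_2: Black sleeve (tube) inside case_2: outer diameter 54, bore 25, height 34 mm. Origin: centre of its underside, 4 mm above the case's underside when in the case. One of the three sleeves is the steel counterweight (0.5 to 0.65 kg), the others are plastic dummies (0.08 kg) that look just the same.
- collar_2: Flat pale aluminium spacer collar lying on the bench: outer diameter 60, bore 25, height 12 mm, 0.06 kg. Origin: centre of its underside. May be absent (then None): one to three are there.
- case_3: One of three identical loose grey cases, alike in looks: open-topped box 122 (x) by 66 (y) by 50 mm high, walls and floor 4 mm, shut by a loose lid. Origin: centre of its underside; z up. In its middle, between 6 mm high ribs, stands one black sleeve. Shut, the heavy one weighs 0.75 to 0.98 kg, the others 0.3 to 0.42 kg. Grip it across its 66 mm width, below the lid.
- lid_3: Loose lid of case_3, 0.06 kg: grey plate 120 (x) by 64 by 5 mm; on it in the middle a black grip bar 42 (x) by 14 (y) by 22 mm high; below it a plug 108 by 52 by 6 mm that drops into the case (3 mm play all round). Origin: centre of the plate's underside, 50 mm above the case's origin when shut. Fits either way round.
- sleeve_3: Black sleeve (tube) inside case_3: outer diameter 54, bore 25, height 34 mm. Origin: centre of its underside, 4 mm above the case's underside when in the case. One of the three sleeves is the steel counterweight (0.5 to 0.65 kg), the others are plastic dummies (0.08 kg) that look just the same.
- collar_3: Flat pale aluminium spacer collar lying on the bench: outer diameter 60, bore 25, height 12 mm, 0.06 kg. Origin: centre of its underside. May be absent (then None): one to three are there.
- shaker: White bench-top laboratory shaker, fixed, 200 (x) by 180 (y) mm, with a steel platform 170 by 170 mm, its top 70 mm above the bench. Origin: centre of its underside at bench height. A steel balancing post, diameter 20 mm, height 72 mm above the platform, its top 10 mm tapered to 12 mm diameter, stands upright on the platform.
- post_foot (a point): Centre of the shaker's balancing post at the platform's top face, 70 mm above the bench; z up along the post.
- flask: Bystander: amber long-necked flask, diameter 76, height 178 mm. Origin: centre of its underside. To be left alone.
- amber_jar: Bystander: small amber bottle, diameter 64, height 120 mm. Origin: centre of its underside. To be left alone.
- beaker: Bystander: glass beaker, diameter 60, height 70 mm. Origin: centre of its underside. To be left alone.
- wash_bottle: Bystander: white plastic bottle, diameter 60, height 150 mm. Origin: centre of its underside. To be left alone.
- spatula: Bystander: spatula lying on the bench, 160 mm long along its x. To be left alone. The strip of bench between the robot and the three cases (x 0.30 to 0.39, y -0.30 to 0.05) is bare: room to put a lid down.
There are look-alikes about, which are no part of the job. What is shaped like the case_1 but yellow is not meant.

How it is judged:
By the outcome, as a careful person would: the job done as asked, in the order asked, and still so for the second after the job is handed in, with the robot touching nothing.
Of collar_1, collar_2, collar_3 only 1 to 3 are there at a start; the rules pass over those that are not, and their reading is None.
At some moment in a run one of collar_1, collar_2, collar_3 may be knocked a few centimetres aside while the robot is not near it.
It also fails if it takes over 210 s, if anything falls off the work surface, if the arm or the gripper's body presses on something with over 40 N, if the wrist force passes 120 N, or if a joint passes its speed limit or range.

## Working session

There is one attempt and no reset: what is moved stays moved. The work goes in short steps, Python scripts to look and compute and a tool call to move; the robot and the scene stay as the last step left them, time stands still between calls to the robot, and variables do not carry over. Pictures are saved under pics/ and viewed, at most 14 in all, crops included, and the job is handed in when it is done.

Besides the shell and the picture viewer there is one more tool, called in YAML: its name, and indented under it one key for each argument. servo_tool: Moves the arm, as the interface text tells. Its arguments: {"type":"object","properties":{"fingers":{"type":"array"},"travel":{"type":"array"},"twist":{"type":"array"},"grip_force":{"type":"number"}},"required":["fingers","travel","twist"]}

```bash
mkdir -p pics; ls; cat > h.py <<'E'
import numpy as np, cv2
from plant import robot
from scipy.spatial.transform import Rotation as Ro
def snap(n):
    s=robot.snapshot(n); return s
def save(s,f): cv2.imwrite('pics/'+f,cv2.cvtColor(s['pixels'],cv2.COLOR_RGB2BGR))
def cloud(s):
    z=s['range_z']; v,u=np.mgrid[:400,:640]
    P=np.stack([(u-s['cx'])/s['fx']*z,(v-s['cy'])/s['fy']*z,z],-1)
    return (P-s['t'])@s['R']
E
python3 - <<'E'
from h import *
print(robot.state())
for n in('top','side'):
    s=snap(n); save(s,n+'0.png'); print(n,s['fx'],s['cx'],s['cy'],s['R'],s['t'])
    np.savez(n+'0.npz',**s)
E
```

```text
pics
{'t': 0.0, 'joint_pos': array([ 6.93982024e+01,  6.67430146e+00,  8.26364824e+01, -1.12912059e-03,
        9.07590509e+01, -2.16449333e+00]), 'joint_velocities': array([-0.04659578, -0.03272528,  0.0463979 ,  0.09866841, -0.11553594,
        0.03134072]), 'joint_torque': array([-1.14088572e-03, -7.21255517e+01, -6.22627902e+01,  7.79638323e-02,
        2.36344594e-02, -1.29388973e-04]), 'ee_pos': array([0.21340103, 0.64014296, 0.21789514]), 'tcp_rot': array([-1.79930172e+02, -1.50932276e-03,  1.61562681e+02]), 'force': array([-0.40515115,  0.24619215, -0.07642334]), 'wrist_torque': array([-0.00768447, -0.01316959,  0.03744733]), 'grasp_force': 0.0, 'gripper_width': 0.09293141894243181}
top 470.1615247359341 323.33188872021236 198.18350681743283 [[ 0.01594791 -0.99986293  0.00444851]
 [-0.98182447 -0.0165014  -0.1890725 ]
 [ 0.18911999 -0.00135234 -0.98195305]] [-0.03380904  0.5516166   1.4252921 ]
side 464.6660016599662 316.32021537069875 203.66967072000358 [[ 0.94403388 -0.32976544  0.00740265]
 [-0.20393635 -0.60116245 -0.7726666 ]
 [ 0.25924893  0.72791378 -0.63476887]] [-0.5528702   0.15796411  1.69336556]
```

View pics/top0.png

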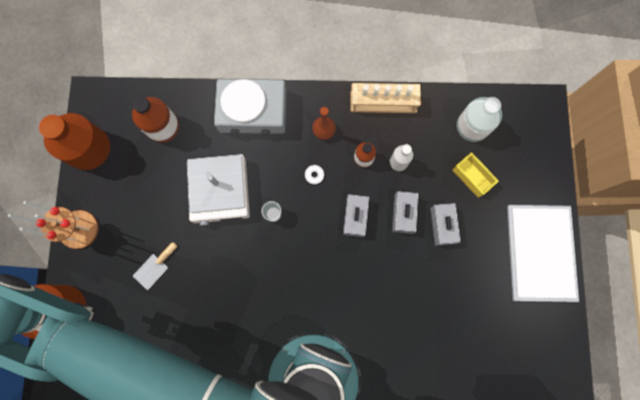

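View pics/side0.png

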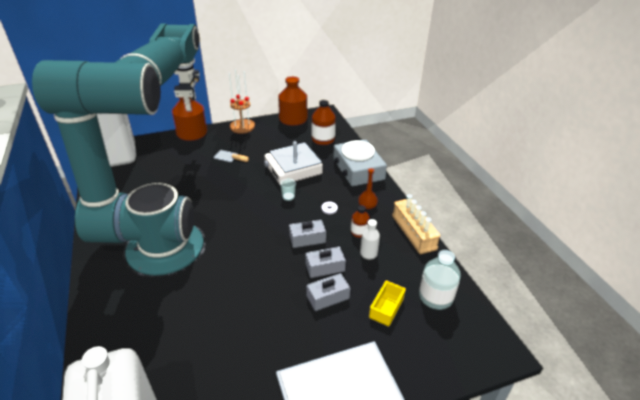

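Top view: the candidates for the cases are the grey ones at (356,215), (405,212) and (446,224). The yellow look-alike at (475,175) is excluded. One collar is at (314,174), unlike the pan of the balance at (243,100). The shaker post is at (212,178), and the beaker at (271,212) stands close to the shaker.

```bash
cat >> h.py <<'E'
def blobs(P,zlo,zhi,box,amin=8,mask=None):
    m=(P[...,2]>zlo)&(P[...,2]<zhi)&(P[...,0]>box[0])&(P[...,0]<box[1])&(P[...,1]>box[2])&(P[...,1]<box[3])
    if mask is not None: m&=mask
    n,l,st,c=cv2.connectedComponentsWithStats(m.astype(np.uint8))
    out=[]
    for i in range(1,n):
        if st[i,4]<amin: continue
        p=P[l==i]; r=cv2.minAreaRect((p[:,:2]*1000).astype(np.float32))
        out.append((c[i].round(),st[i,4],p.mean(0).round(4),np.round(r[0]),np.round(r[1]),round(r[2],1)))
    return out
E
python3 - <<'E'
from h import *
for n in('top','side'):
    s=dict(np.load(n+'0.npz')); P=cloud(s)
    print(n,'bench z',P[300,400] if n=='top' else P[300,200])
    for nm,a in (('lid',(.046,.064)),('bar',(.07,.085)),('collar',(.006,.02)),('plat',(.06,.08)),('post',(.12,.16))):
        print(nm)
        for b in blobs(P,*a,(.25,.95,-.45,.5)): print('  ',*b)
s=dict(np.load('top0.npz'));c=s['pixels'][130:280,180:500]
cv2.imwrite('pics/c0.png',cv2.resize(c[...,::-1],None,fx=2.5,fy=2.5,interpolation=cv2.INTER_CUBIC))
E
```

```text
top bench z [ 0.24183887 -0.26982895  0.00058865]
lid
   [354. 105.] 8 [ 0.8631 -0.1202  0.0569] [ 864. -120.] [13.  4.] 78.1
   [374. 105.] 32 [ 0.8627 -0.1841  0.0595] [ 863. -186.] [ 4. 94.] 0.1
   [415. 106.] 10 [ 0.8617 -0.3202  0.0543] [ 861. -321.] [10.  6.] 64.6
   [284. 111.] 9 [0.8372 0.1075 0.0579] [837. 108.] [25.  0.] 0.7
   [170. 129.] 61 [0.7699 0.4744 0.0544] [774. 474.] [17. 78.] 63.4
   [324. 128.] 133 [ 0.783  -0.0229  0.0544] [791. -22.] [59. 57.] 62.1
   [251. 129.] 174 [0.7744 0.2135 0.0541] [771. 217.] [ 19. 216.] 0.8
   [224. 208.] 652 [0.5167 0.2849 0.056 ] [544. 265.] [141. 260.] 51.7
   [364. 161.] 34 [ 0.6741 -0.1508  0.0567] [ 677. -155.] [58. 22.] 85.8
   [397. 164.] 31 [ 0.6671 -0.2587  0.0549] [ 670. -260.] [56. 21.] 56.2
   [406. 212.] 732 [ 0.5127 -0.2836  0.0544] [ 514. -284.] [ 67. 122.] 86.0
   [356. 215.] 747 [ 0.4998 -0.1281  0.0543] [ 501. -128.] [ 66. 122.] 84.2
   [189. 204.] 8 [0.5275 0.3944 0.0559] [527. 395.] [25.  5.] 15.8
   [270. 204.] 18 [0.5296 0.1416 0.0551] [529. 142.] [ 6. 32.] 12.8
   [447. 224.] 751 [ 0.4773 -0.4095  0.0547] [ 47
[... 9341 characters left out ...]
.4818 -0.4109  0.072 ] [ 488. -407.] [55. 23.] 17.5
post
   [325. 117.] 160 [0.7972 0.4824 0.1386] [798. 480.] [95. 39.] 0.0
   [294. 145.] 25 [0.5937 0.3095 0.1337] [595. 312.] [21. 13.] 72.0
   [370. 178.] 39 [ 0.7945 -0.0254  0.1405] [793. -24.] [14. 18.] 49.4
   [409. 196.] 13 [ 0.8997 -0.1507  0.1232] [ 898. -149.] [17. 18.] 4.9
   [414. 201.] 12 [ 0.8993 -0.1862  0.1239] [ 899. -186.] [20. 13.] 34.2
   [361. 208.] 19 [ 0.7017 -0.157   0.1226] [ 705. -158.] [26. 21.] 54.4
   [423. 213.] 12 [ 0.8992 -0.258   0.1236] [ 900. -257.] [16. 14.] 77.7
   [428. 219.] 12 [ 0.8994 -0.2904  0.1231] [ 900. -290.] [14. 14.] 80.0
   [372. 225.] 81 [ 0.6882 -0.2734  0.1414] [ 689. -272.] [28. 26.] 87.9
```

View pics/c0.png

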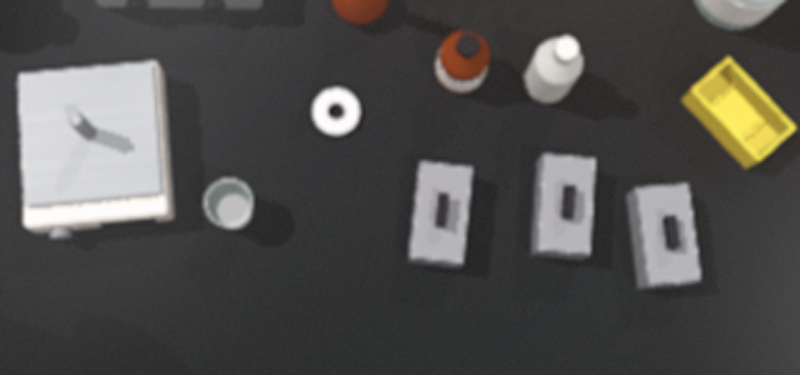

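```bash
cat >> h.py <<'E'
def goto(p,yaw,q=None):
    """print travel/twist from present pose to TCP p (m), tool down with yaw (deg)"""
    s=robot.state(); R0=Ro.from_euler('xyz',s['tcp_rot'],degrees=True)
    R1=Ro.from_euler('xyz',[180,0,yaw],degrees=True)
    t=R0.inv().apply(np.array(p)-s['ee_pos'])*1000; w=(R0.inv()*R1).as_rotvec()
    print('travel',t.round(1).tolist(),'twist',w.round(3).tolist())
def wcloud(s,st):
    z=s['range_z'].astype(float); v,u=np.mgrid[:400,:640]
    x=(u-s['cx'])/s['fx'];y=(v-s['cy'])/s['fy'];th=np.hypot(x,y)
    k=np.where(th>1e-6,np.tan(np.minimum(th,1.5))/np.maximum(th,1e-6),1)
    P=np.stack([x*k*z,y*k*z,z],-1)
    T=s['T_tool_cam']; P=P@T[:3,:3].T+T[:3,3]
    R=Ro.from_euler('xyz',st['tcp_rot'],degrees=True).as_matrix()
    W=P@R.T+st['ee_pos']; W[z<=0]=np.nan; return W
E
python3 - <<'E'
from h import *
s=snap('wrist'); print(s['T_tool_cam'].round(3),s['fx'],s['cx'],s['cy'])
goto([.56,.25,.26],174)
E
```

```text
[[ 0.    -0.966 -0.257  0.071]
 [ 1.     0.    -0.    -0.001]
 [ 0.    -0.257  0.966 -0.166]
 [ 0.     0.     0.     1.   ]] 309.70691628693146 321.5952836773202 204.44635404565477
travel [-452.2, -260.6, -41.7] twist [-0.001, -0.0, -0.217]
```

servo_tool:
  fingers: [1, 1, 1, 1, 1, 1, 1, 1, 1, 1, 1, 1]
  travel:
    - [-452, -260, -42]
    - [-452, -260, -42]
    - [-452, -260, -42]
    - [-452, -260, -42]
    - [-452, -260, -42]
    - [-452, -260, -42]
    - [-452, -260, -42]
    - [-452, -260, -42]
    - [-452, -260, -42]
    - [-452, -260, -42]
    - [-452, -260, -42]
    - [-452, -260, -42]
  twist:
    - [0, 0, -0.217]
    - [0, 0, -0.217]
    - [0, 0, -0.217]
    - [0, 0, -0.217]
    - [0, 0, -0.217]
    - [0, 0, -0.217]
    - [0, 0, -0.217]
    - [0, 0, -0.217]
    - [0, 0, -0.217]
    - [0, 0, -0.217]
    - [0, 0, -0.217]
    - [0, 0, -0.217]

```text
t: 1.35
ee_pos: [0.5617, 0.2484, 0.2604]
tcp_rot: [-180.0, -0.0, 173.8]
force: [-0.3, 0.2, 0.7]
gripper_width: 0.0928
grasp_force: 0.0
```

```bash
python3 - <<'E'
from h import *
st=robot.state(); print(st['ee_pos'],st['tcp_rot'])
s=snap('wrist'); save(s,'w1.png'); W=wcloud(s,st)
for nm,a in (('post',(.12,.16)),('posttop',(.139,.15)),('mid',(.09,.125)),('collar',(.006,.02))):
    print(nm)
    for b in blobs(W,*a,(.3,.8,-.2,.5),40): print('  ',*b)
print(np.nanmedian(W[...,2][(abs(W[...,0]-.55)<.03)&(abs(W[...,1]-.33)<.04)]))
s=snap('top'); save(s,'top1.png')
goto([.503,-.128,.16],174)
E
```

```text
[0.56166478 0.24838198 0.26035549] [-1.79966260e+02 -1.06145038e-02  1.73805914e+02]
post
   [390. 220.] 346 [0.5907 0.3127 0.1354] [592. 314.] [17. 20.] 5.0
posttop
   [393. 224.] 142 [0.593  0.314  0.1412] [593. 314.] [12. 14.] 2.4
mid
   [383. 210.] 186 [0.5874 0.3107 0.108 ] [589. 312.] [10. 21.] 25.2
collar
   [463.  38.] 604 [0.3791 0.4669 0.0164] [377. 471.] [20. 81.] 49.2
   [107. 171.] 379 [ 0.5068 -0.0945  0.0132] [508. -95.] [  5. 121.] 84.4
   [228. 153.] 155 [0.5131 0.123  0.0129] [512. 126.] [45. 25.] 12.1
   [177. 245.] 794 [0.6405 0.0098 0.0112] [642.   8.] [58. 59.] 35.4
   [265. 318.] 75 [0.7797 0.1316 0.0152] [780. 131.] [ 4. 41.] 2.1
0.36761661583926664
travel [16.6, -382.5, 100.3] twist [-0.0, -0.001, -0.001]
```

View pics/w1.png

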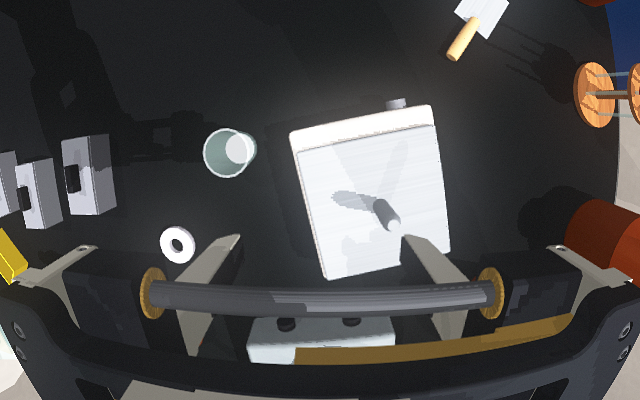

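View pics/top1.png

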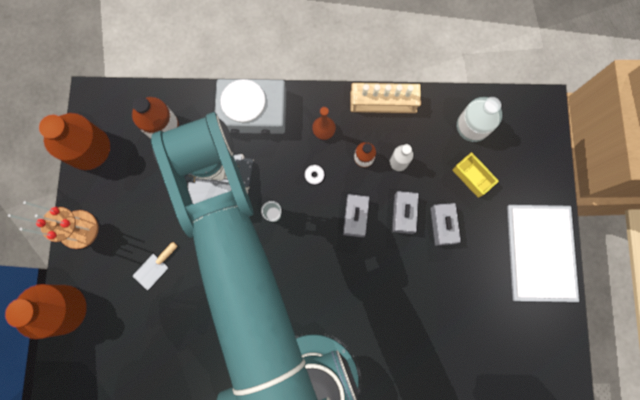

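The wrist view shows the post tip at (393,224), the only collar at (177,245) and the beaker at (228,153). With the arm out of the way, the top view shows no further collar. I'm going to the nearest case first.

servo_tool:
  fingers: [1, 1, 1, 1, 1, 1, 1, 1, 1, 1, 1]
  travel:
    - [17, -382, 100]
    - [17, -382, 100]
    - [17, -382, 100]
    - [17, -382, 100]
    - [17, -382, 100]
    - [17, -382, 100]
    - [17, -382, 100]
    - [17, -382, 100]
    - [17, -382, 100]
    - [17, -382, 100]
    - [17, -382, 100]
  twist:
    - [0, 0, 0]
    - [0, 0, 0]
    - [0, 0, 0]
    - [0, 0, 0]
    - [0, 0, 0]
    - [0, 0, 0]
    - [0, 0, 0]
    - [0, 0, 0]
    - [0, 0, 0]
    - [0, 0, 0]
    - [0, 0, 0]

```text
t: 2.55
ee_pos: [0.5035, -0.126, 0.161]
tcp_rot: [180.0, 0.0, 174.1]
force: [0.1, 0.7, -0.5]
gripper_width: 0.0932
grasp_force: 0.0
```

```bash
cat >> h.py <<'E'
def look(box,f=None):
    st=robot.state(); s=snap('wrist'); 
    if f: save(s,f)
    W=wcloud(s,st); print(st['ee_pos'].round(4),st['tcp_rot'].round(2),st['force'].round(2),round(st['gripper_width'],4))
    for nm,a in (('lid',(.047,.063)),('bar',(.068,.085))):
        for b in blobs(W,*a,box,150): print(nm,*b[1:])
    return W
E
python3 - <<'E'
from h import *
look((.35,.62,-.5,-.05))
goto([.503,-.128,.015],174.5)
E
```

```text
[ 0.5035 -0.126   0.161 ] [1.7999e+02 3.0000e-02 1.7408e+02] [ 0.06  0.67 -0.53] 0.0932
lid 8030 [ 0.4997 -0.1269  0.0544] [ 504. -127.] [ 67. 122.] 83.9
lid 3006 [ 0.4722 -0.3999  0.0542] [ 479. -409.] [118.  67.] 5.3
lid 4484 [ 0.5003 -0.2771  0.0543] [ 514. -283.] [ 67. 117.] 86.1
bar 821 [ 0.5026 -0.1268  0.076 ] [ 503. -127.] [14. 41.] 84.0
bar 436 [ 0.4807 -0.4069  0.0747] [ 482. -409.] [42. 16.] 4.9
bar 634 [ 0.5146 -0.2811  0.0751] [ 516. -283.] [15. 41.] 84.9
travel [0.5, -2.2, 146.1] twist [0.0, 0.001, -0.007]
```

servo_tool:
  fingers: [1, 1, 1, 1, 1, 0, 0, 0, 0, 0, 0, 0]
  travel:
    - [0, -1, 50]
    - [0, -1, 95]
    - [0, -1, 130]
    - [0, -1, 144]
    - [0, -1, 144]
    - [0, -1, 144]
    - [0, -1, 144]
    - [0, -1, 144]
    - [0, -1, 144]
    - [0, -1, 144]
    - [0, -1, 144]
    - [0, -1, 144]
  twist:
    - [0, 0, 0]
    - [0, 0, 0]
    - [0, 0, 0]
    - [0, 0, 0]
    - [0, 0, 0]
    - [0, 0, 0]
    - [0, 0, 0]
    - [0, 0, 0]
    - [0, 0, 0]
    - [0, 0, 0]
    - [0, 0, 0]
    - [0, 0, 0]
  grip_force: 30

```text
t: 3.8
ee_pos: [0.5039, -0.128, 0.018]
tcp_rot: [179.9, 0.1, 174.0]
force: [-0.0, 6.0, 8.4]
gripper_width: 0.066
grasp_force: 30.0
```

servo_tool:
  fingers: [0, 0, 0, 0, 0, 0, 0, 0, 0, 0]
  travel:
    - [0, 0, -8]
    - [0, 0, -18]
    - [0, 0, -30]
    - [0, 0, -40]
    - [0, 0, -40]
    - [0, 0, -40]
    - [0, 0, -40]
    - [0, 0, -40]
    - [0, 0, -40]
    - [0, 0, -40]
  twist:
    - [0, 0, 0]
    - [0, 0, 0]
    - [0, 0, 0]
    - [0, 0, 0]
    - [0, 0, 0]
    - [0, 0, 0]
    - [0, 0, 0]
    - [0, 0, 0]
    - [0, 0, 0]
    - [0, 0, 0]

```text
t: 4.8
ee_pos: [0.503, -0.1283, 0.0564]
tcp_rot: [180.0, -0.0, 174.0]
force: [-0.5, 0.2, -7.6]
gripper_width: 0.0658
grasp_force: 30.0
```

servo_tool:
  fingers: [0, 0, 0, 0, 0, 0, 0, 0]
  travel:
    - [0, 0, 12]
    - [0, 0, 24]
    - [0, 0, 32]
    - [0, 0, 36]
    - [0, 0, 38]
    - [0, 0, 40]
    - [0, 0, 40]
    - [0, 0, 40]
  twist:
    - [0, 0, 0]
    - [0, 0, 0]
    - [0, 0, 0]
    - [0, 0, 0]
    - [0, 0, 0]
    - [0, 0, 0]
    - [0, 0, 0]
    - [0, 0, 0]

```text
t: 5.6
ee_pos: [0.5033, -0.1285, 0.0179]
tcp_rot: [-180.0, 0.0, 174.0]
force: [-8.5, 1.4, 5.9]
gripper_width: 0.0656
grasp_force: 30.0
```

servo_tool:
  fingers: [1, 1, 1, 1, 1, 1, 1, 1, 1, 1, 1, 1]
  travel:
    - [0, 0, 0]
    - [0, 0, 0]
    - [0, 0, 0]
    - [0, 0, 0]
    - [0, 0, -20]
    - [0, 0, -60]
    - [0, 0, -100]
    - [0, 0, -120]
    - [0, 0, -120]
    - [0, 0, -120]
    - [0, 0, -120]
    - [0, 0, -120]
  twist:
    - [0, 0, 0]
    - [0, 0, 0]
    - [0, 0, 0]
    - [0, 0, 0]
    - [0, 0, 0]
    - [0, 0, 0]
    - [0, 0, 0]
    - [0, 0, 0]
    - [0, 0, 0]
    - [0, 0, 0]
    - [0, 0, 0]
    - [0, 0, 0]

```text
t: 6.8
ee_pos: [0.5026, -0.1282, 0.1353]
tcp_rot: [180.0, -0.1, 174.0]
force: [0.1, -0.9, -0.4]
gripper_width: 0.0931
grasp_force: 0.0
```

```bash
python3 - <<'E'
from h import *
look((.35,.62,-.5,-.05))
goto([.516,-.283,.14],175.5)
E
```

```text
[ 0.5026 -0.1282  0.1353] [ 1.7998e+02 -1.1000e-01  1.7400e+02] [ 0.14 -0.91 -0.41] 0.0931
lid 9622 [ 0.498  -0.1292  0.0544] [ 503. -130.] [ 67. 121.] 84.0
lid 2890 [ 0.4661 -0.4005  0.0542] [ 472. -410.] [105.  67.] 5.0
lid 4587 [ 0.4943 -0.2748  0.0543] [ 507. -283.] [ 67. 102.] 86.3
bar 1017 [ 0.5016 -0.1298  0.0761] [ 503. -130.] [14. 42.] 84.3
bar 490 [ 0.4806 -0.4066  0.0745] [ 481. -409.] [42. 16.] 5.4
bar 441 [ 0.5069 -0.2805  0.0748] [ 509. -283.] [15. 25.] 85.0
travel [-29.4, -152.5, -4.6] twist [0.0, -0.002, -0.026]
```

Case A reads about 7.6 N, which is heavy. The task says to lift all three, so on to B.

servo_tool:
  fingers: [1, 1, 1, 1, 1, 1, 1]
  travel:
    - [-29, -153, -5]
    - [-29, -153, -5]
    - [-29, -153, -5]
    - [-29, -153, -5]
    - [-29, -153, -5]
    - [-29, -153, -5]
    - [-29, -153, -5]
  twist:
    - [0, 0, -0.026]
    - [0, 0, -0.026]
    - [0, 0, -0.026]
    - [0, 0, -0.026]
    - [0, 0, -0.026]
    - [0, 0, -0.026]
    - [0, 0, -0.026]

```text
t: 7.55
ee_pos: [0.516, -0.2823, 0.1415]
tcp_rot: [180.0, -0.0, 175.6]
force: [-0.7, -1.0, -0.4]
gripper_width: 0.0933
grasp_force: 0.0
```

servo_tool:
  fingers: [1, 1, 1, 1, 1, 0, 0, 0, 0, 0, 0, 0]
  travel:
    - [0, 0, 50]
    - [0, 0, 90]
    - [0, 0, 112]
    - [0, 0, 122]
    - [0, 0, 122]
    - [0, 0, 122]
    - [0, 0, 122]
    - [0, 0, 122]
    - [0, 0, 122]
    - [0, 0, 122]
    - [0, 0, 122]
    - [0, 0, 122]
  twist:
    - [0, 0, 0]
    - [0, 0, 0]
    - [0, 0, 0]
    - [0, 0, 0]
    - [0, 0, 0]
    - [0, 0, 0]
    - [0, 0, 0]
    - [0, 0, 0]
    - [0, 0, 0]
    - [0, 0, 0]
    - [0, 0, 0]
    - [0, 0, 0]

```text
t: 8.75
ee_pos: [0.5163, -0.2836, 0.0205]
tcp_rot: [-180.0, 0.1, 175.5]
force: [-0.8, 1.9, 6.7]
gripper_width: 0.0661
grasp_force: 30.0
```

servo_tool:
  fingers: [0, 0, 0, 0, 0, 0, 0, 0, 0, 0]
  travel:
    - [0, 0, -8]
    - [0, 0, -18]
    - [0, 0, -30]
    - [0, 0, -40]
    - [0, 0, -40]
    - [0, 0, -40]
    - [0, 0, -40]
    - [0, 0, -40]
    - [0, 0, -40]
    - [0, 0, -40]
  twist:
    - [0, 0, 0]
    - [0, 0, 0]
    - [0, 0, 0]
    - [0, 0, 0]
    - [0, 0, 0]
    - [0, 0, 0]
    - [0, 0, 0]
    - [0, 0, 0]
    - [0, 0, 0]
    - [0, 0, 0]

```text
t: 9.75
ee_pos: [0.5159, -0.2835, 0.0594]
tcp_rot: [180.0, -0.0, 175.5]
force: [-0.4, 0.6, -3.7]
gripper_width: 0.0659
grasp_force: 30.0
```

servo_tool:
  fingers: [0, 0, 0, 0, 0, 0, 0, 0]
  travel:
    - [0, 0, 12]
    - [0, 0, 24]
    - [0, 0, 32]
    - [0, 0, 36]
    - [0, 0, 38]
    - [0, 0, 40]
    - [0, 0, 40]
    - [0, 0, 40]
  twist:
    - [0, 0, 0]
    - [0, 0, 0]
    - [0, 0, 0]
    - [0, 0, 0]
    - [0, 0, 0]
    - [0, 0, 0]
    - [0, 0, 0]
    - [0, 0, 0]

```text
t: 10.55
ee_pos: [0.5162, -0.2837, 0.0205]
tcp_rot: [-180.0, 0.0, 175.5]
force: [-4.2, 2.3, 7.3]
gripper_width: 0.0663
grasp_force: 30.0
```

servo_tool:
  fingers: [1, 1, 1, 1, 1, 1, 1, 1, 1, 1, 1, 1]
  travel:
    - [0, 0, 0]
    - [0, 0, 0]
    - [0, 0, 0]
    - [0, 0, 0]
    - [0, 0, -20]
    - [0, 0, -60]
    - [0, 0, -100]
    - [0, 0, -120]
    - [0, 0, -120]
    - [0, 0, -120]
    - [0, 0, -120]
    - [0, 0, -120]
  twist:
    - [0, 0, 0]
    - [0, 0, 0]
    - [0, 0, 0]
    - [0, 0, 0]
    - [0, 0, 0]
    - [0, 0, 0]
    - [0, 0, 0]
    - [0, 0, 0]
    - [0, 0, 0]
    - [0, 0, 0]
    - [0, 0, 0]
    - [0, 0, 0]

```text
t: 11.75
ee_pos: [0.5155, -0.2833, 0.1382]
tcp_rot: [179.9, -0.1, 175.5]
force: [-1.3, -0.1, -0.2]
gripper_width: 0.0932
grasp_force: 0.0
```

```bash
python3 - <<'E'
from h import *
look((.35,.62,-.5,-.05))
goto([.481,-.410,.14],185)
E
```

```text
[ 0.5155 -0.2833  0.1382] [ 1.7995e+02 -1.0000e-01  1.7549e+02] [-1.26 -0.14 -0.2 ] 0.0932
lid 7540 [ 0.4781 -0.4054  0.0544] [ 481. -410.] [121.  66.] 5.4
lid 6881 [ 0.4996 -0.1356  0.0543] [ 503. -131.] [ 67. 122.] 84.2
lid 9404 [ 0.5114 -0.2846  0.0544] [ 517. -285.] [ 67. 121.] 85.7
bar 891 [ 0.4806 -0.4081  0.0754] [ 481. -410.] [42. 14.] 5.1
bar 831 [ 0.5024 -0.1322  0.0751] [ 503. -130.] [15. 42.] 84.4
bar 996 [ 0.5152 -0.2849  0.0761] [ 516. -285.] [14. 42.] 85.3
travel [24.5, -129.0, -1.7] twist [0.001, -0.002, -0.166]
```

B is light at 3.7 N. Now C, then back over A.

servo_tool:
  fingers: [1, 1, 1, 1, 1, 1, 1]
  travel:
    - [24, -129, -2]
    - [24, -129, -2]
    - [24, -129, -2]
    - [24, -129, -2]
    - [24, -129, -2]
    - [24, -129, -2]
    - [24, -129, -2]
  twist:
    - [0, 0, -0.166]
    - [0, 0, -0.166]
    - [0, 0, -0.166]
    - [0, 0, -0.166]
    - [0, 0, -0.166]
    - [0, 0, -0.166]
    - [0, 0, -0.166]

```text
t: 12.5
ee_pos: [0.4823, -0.4093, 0.1416]
tcp_rot: [180.0, 0.0, -174.9]
force: [0.4, 0.3, -0.1]
gripper_width: 0.0932
grasp_force: 0.0
```

servo_tool:
  fingers: [1, 1, 1, 1, 1, 0, 0, 0, 0, 0, 0, 0]
  travel:
    - [0, 0, 50]
    - [0, 0, 90]
    - [0, 0, 112]
    - [0, 0, 122]
    - [0, 0, 122]
    - [0, 0, 122]
    - [0, 0, 122]
    - [0, 0, 122]
    - [0, 0, 122]
    - [0, 0, 122]
    - [0, 0, 122]
    - [0, 0, 122]
  twist:
    - [0, 0, 0]
    - [0, 0, 0]
    - [0, 0, 0]
    - [0, 0, 0]
    - [0, 0, 0]
    - [0, 0, 0]
    - [0, 0, 0]
    - [0, 0, 0]
    - [0, 0, 0]
    - [0, 0, 0]
    - [0, 0, 0]
    - [0, 0, 0]

```text
t: 13.7
ee_pos: [0.4822, -0.4103, 0.0206]
tcp_rot: [-180.0, 0.0, -175.0]
force: [-1.3, 4.0, 7.1]
gripper_width: 0.066
grasp_force: 30.0
```

servo_tool:
  fingers: [0, 0, 0, 0, 0, 0, 0, 0, 0, 0]
  travel:
    - [0, 0, -8]
    - [0, 0, -18]
    - [0, 0, -30]
    - [0, 0, -40]
    - [0, 0, -40]
    - [0, 0, -40]
    - [0, 0, -40]
    - [0, 0, -40]
    - [0, 0, -40]
    - [0, 0, -40]
  twist:
    - [0, 0, 0]
    - [0, 0, 0]
    - [0, 0, 0]
    - [0, 0, 0]
    - [0, 0, 0]
    - [0, 0, 0]
    - [0, 0, 0]
    - [0, 0, 0]
    - [0, 0, 0]
    - [0, 0, 0]

```text
t: 14.7
ee_pos: [0.4818, -0.4102, 0.0594]
tcp_rot: [180.0, -0.0, -175.0]
force: [0.0, -0.1, -4.0]
gripper_width: 0.0659
grasp_force: 30.0
```

servo_tool:
  fingers: [0, 0, 0, 0, 0, 0, 0, 0]
  travel:
    - [0, 0, 12]
    - [0, 0, 24]
    - [0, 0, 32]
    - [0, 0, 36]
    - [0, 0, 38]
    - [0, 0, 40]
    - [0, 0, 40]
    - [0, 0, 40]
  twist:
    - [0, 0, 0]
    - [0, 0, 0]
    - [0, 0, 0]
    - [0, 0, 0]
    - [0, 0, 0]
    - [0, 0, 0]
    - [0, 0, 0]
    - [0, 0, 0]

```text
t: 15.5
ee_pos: [0.4821, -0.4104, 0.0205]
tcp_rot: [-180.0, 0.0, -175.0]
force: [-2.8, 3.1, 6.2]
gripper_width: 0.0659
grasp_force: 30.0
```

servo_tool:
  fingers: [1, 1, 1, 1, 1, 1, 1, 1, 1, 1, 1, 1]
  travel:
    - [0, 0, 0]
    - [0, 0, 0]
    - [0, 0, 0]
    - [0, 0, 0]
    - [0, 0, -20]
    - [0, 0, -60]
    - [0, 0, -100]
    - [0, 0, -120]
    - [0, 0, -120]
    - [0, 0, -120]
    - [0, 0, -120]
    - [0, 0, -120]
  twist:
    - [0, 0, 0]
    - [0, 0, 0]
    - [0, 0, 0]
    - [0, 0, 0]
    - [0, 0, 0]
    - [0, 0, 0]
    - [0, 0, 0]
    - [0, 0, 0]
    - [0, 0, 0]
    - [0, 0, 0]
    - [0, 0, 0]
    - [0, 0, 0]

```text
t: 16.7
ee_pos: [0.4815, -0.4099, 0.1381]
tcp_rot: [179.9, -0.1, -175.0]
force: [-0.5, -0.4, 0.1]
gripper_width: 0.093
grasp_force: 0.0
```

```bash
python3 - <<'E'
from h import *
look((.35,.62,-.5,-.05))
goto([.503,-.1295,.14],174.2)
E
```

```text
[ 0.4815 -0.4099  0.1381] [ 1.7991e+02 -8.0000e-02 -1.7500e+02] [-0.46 -0.36  0.05] 0.093
lid 9508 [ 0.4761 -0.412   0.0544] [ 481. -412.] [122.  67.] 5.2
lid 3669 [ 0.4829 -0.2844  0.0542] [ 497. -284.] [67. 84.] 85.8
lid 1821 [ 0.469  -0.1356  0.054 ] [ 476. -128.] [68. 67.] 84.4
bar 999 [ 0.4793 -0.4116  0.0761] [ 480. -412.] [42. 14.] 4.9
bar 214 [ 0.4911 -0.1318  0.0745] [ 492. -130.] [17. 21.] 83.5
bar 453 [ 0.506  -0.2859  0.0751] [ 509. -285.] [15. 28.] 84.7
travel [-45.8, 277.6, -1.3] twist [0.001, -0.001, 0.188]
```

C is light at 4.0 N, so A is the heavy case. Next I take its lid by the bar.

servo_tool:
  fingers: [0.5, 0.5, 0.5, 0.5, 0.5, 0.5, 0.5, 0.5, 0.5]
  travel:
    - [-46, 278, -1]
    - [-46, 278, -1]
    - [-46, 278, -1]
    - [-46, 278, -1]
    - [-46, 278, -1]
    - [-46, 278, -1]
    - [-46, 278, -1]
    - [-46, 278, -1]
    - [-46, 278, -1]
  twist:
    - [0, 0, 0.188]
    - [0, 0, 0.188]
    - [0, 0, 0.188]
    - [0, 0, 0.188]
    - [0, 0, 0.188]
    - [0, 0, 0.188]
    - [0, 0, 0.188]
    - [0, 0, 0.188]
    - [0, 0, 0.188]

```text
t: 17.65
ee_pos: [0.5034, -0.1301, 0.1403]
tcp_rot: [-180.0, -0.0, 174.2]
force: [0.1, 0.1, -0.8]
gripper_width: 0.0469
grasp_force: 0.0
```

```bash
python3 - <<'E'
from h import *
look((.35,.62,-.5,-.05))
goto([.503,-.1295,.059],174.2)
E
```

```text
[ 0.5034 -0.1301  0.1403] [-1.7999e+02 -3.0000e-02  1.7419e+02] [ 0.06  0.14 -0.82] 0.0469
lid 9276 [ 0.4984 -0.1293  0.0544] [ 503. -130.] [ 67. 121.] 84.5
lid 3056 [ 0.4694 -0.4011  0.0541] [ 480. -411.] [122.  68.] 5.1
lid 4192 [ 0.49   -0.2771  0.0542] [ 497. -283.] [67. 84.] 86.4
bar 955 [ 0.5018 -0.1297  0.0762] [ 503. -130.] [14. 43.] 84.2
bar 474 [ 0.4807 -0.4082  0.0746] [ 481. -411.] [42. 16.] 5.8
bar 496 [ 0.5086 -0.2821  0.0749] [ 511. -284.] [16. 30.] 87.0
travel [0.4, 0.8, 81.4] twist [-0.0, -0.0, -0.001]
```

servo_tool:
  fingers: [0.5, 0.5, 0.5, 0.5, 0, 0, 0, 0, 0, 0]
  travel:
    - [0, 0, 40]
    - [0, 0, 70]
    - [0, 0, 81]
    - [0, 0, 81]
    - [0, 0, 81]
    - [0, 0, 81]
    - [0, 0, 81]
    - [0, 0, 81]
    - [0, 0, 81]
    - [0, 0, 81]
  twist:
    - [0, 0, 0]
    - [0, 0, 0]
    - [0, 0, 0]
    - [0, 0, 0]
    - [0, 0, 0]
    - [0, 0, 0]
    - [0, 0, 0]
    - [0, 0, 0]
    - [0, 0, 0]
    - [0, 0, 0]
  grip_force: 20

```text
t: 18.7
ee_pos: [0.5037, -0.1293, 0.0602]
tcp_rot: [-180.0, 0.0, 174.2]
force: [-0.9, 0.2, 5.4]
gripper_width: 0.0139
grasp_force: 20.0
```

servo_tool:
  fingers: [0, 0, 0, 0, 0, 0, 0]
  travel:
    - [0, 0, -5]
    - [0, 0, -15]
    - [0, 0, -35]
    - [0, 0, -60]
    - [0, 0, -80]
    - [0, 0, -80]
    - [0, 0, -80]
  twist:
    - [0, 0, 0]
    - [0, 0, 0]
    - [0, 0, 0]
    - [0, 0, 0]
    - [0, 0, 0]
    - [0, 0, 0]
    - [0, 0, 0]

```text
t: 19.4
ee_pos: [0.5035, -0.1293, 0.1396]
tcp_rot: [-180.0, 0.0, 174.2]
force: [0.2, 0.7, -0.9]
gripper_width: 0.0139
grasp_force: 20.0
```

```bash
python3 - <<'E'
from h import *
print(robot.state()['force'],robot.state()['ee_pos'])
goto([.35,-.12,.10],84)
E
```

```text
[ 0.19089226  0.68279625 -0.9426577 ] [ 0.50345728 -0.12932102  0.13959267]
travel [153.6, -6.2, 39.5] twist [0.0, 0.0, 1.575]
```

servo_tool:
  fingers: [0, 0, 0, 0, 0, 0, 0, 0, 0, 0, 0, 0]
  travel:
    - [154, -6, 0]
    - [154, -6, 0]
    - [154, -6, 0]
    - [154, -6, 0]
    - [154, -6, 0]
    - [154, -6, 39]
    - [154, -6, 39]
    - [154, -6, 39]
    - [154, -6, 39]
    - [154, -6, 39]
    - [154, -6, 39]
    - [154, -6, 39]
  twist:
    - [0, 0, 1.575]
    - [0, 0, 1.575]
    - [0, 0, 1.575]
    - [0, 0, 1.575]
    - [0, 0, 1.575]
    - [0, 0, 1.575]
    - [0, 0, 1.575]
    - [0, 0, 1.575]
    - [0, 0, 1.575]
    - [0, 0, 1.575]
    - [0, 0, 1.575]
    - [0, 0, 1.575]

```text
t: 20.6
ee_pos: [0.3492, -0.1196, 0.0995]
tcp_rot: [-179.9, -0.0, 83.9]
force: [0.4, -0.2, -0.9]
gripper_width: 0.0139
grasp_force: 20.0
```

```bash
python3 - <<'E'
from h import *
st=robot.state();print(st['ee_pos'],st['tcp_rot'],st['joint_pos'])
goto([.35,-.12,.0165],84)
E
```

```text
[ 0.34916116 -0.11959905  0.09946237] [-1.79906512e+02 -2.96793848e-02  8.39123020e+01] [-2.28709658e+01 -3.20943291e+01  1.26164944e+02  1.42361892e-03
  8.60274609e+01 -1.67833918e+01]
travel [-0.4, 1.0, 83.0] twist [-0.002, -0.001, -0.002]
```

servo_tool:
  fingers: [0, 0, 0, 0, 0, 0, 0, 0]
  travel:
    - [0, 0, 35]
    - [0, 0, 60]
    - [0, 0, 72]
    - [0, 0, 78]
    - [0, 0, 81]
    - [0, 0, 83]
    - [0, 0, 83]
    - [0, 0, 83]
  twist:
    - [0, 0, 0]
    - [0, 0, 0]
    - [0, 0, 0]
    - [0, 0, 0]
    - [0, 0, 0]
    - [0, 0, 0]
    - [0, 0, 0]
    - [0, 0, 0]

```text
t: 21.4
ee_pos: [0.35, -0.1199, 0.0183]
tcp_rot: [180.0, 0.0, 84.0]
force: [0.0, -0.0, 0.6]
gripper_width: 0.014
grasp_force: 20.0
```

servo_tool:
  fingers: [0.6, 0.6, 0.6, 0.6, 0.6, 0.6, 0.6, 0.6]
  travel:
    - [0, 0, 0]
    - [0, 0, 0]
    - [0, 0, 0]
    - [0, 0, -40]
    - [0, 0, -90]
    - [0, 0, -140]
    - [0, 0, -140]
    - [0, 0, -140]
  twist:
    - [0, 0, 0]
    - [0, 0, 0]
    - [0, 0, 0]
    - [0, 0, 0]
    - [0, 0, 0]
    - [0, 0, 0]
    - [0, 0, 0]
    - [0, 0, 0]

```text
t: 22.2
ee_pos: [0.35, -0.12, 0.1585]
tcp_rot: [179.9, 0.0, 84.0]
force: [0.3, -0.6, -1.1]
gripper_width: 0.0556
grasp_force: 0.0
```

```bash
python3 - <<'E'
from h import *
st=robot.state();print(st['ee_pos'],st['force'],st['gripper_width'])
goto([.503,-.1297,.15],84.2)
E
```

```text
[ 0.35000304 -0.11996505  0.15853996] [ 0.25875063 -0.61264876 -1.05596114] 0.05561358466435349
travel [6.4, 153.2, 8.8] twist [0.002, 0.001, -0.004]
```

servo_tool:
  fingers: [0.72, 0.72, 0.72, 0.72, 0.72, 0.72, 0.72]
  travel:
    - [6, 153, 0]
    - [6, 153, 0]
    - [6, 153, 0]
    - [6, 153, 0]
    - [6, 153, 0]
    - [6, 153, 0]
    - [6, 153, 0]
  twist:
    - [0, 0, -0.004]
    - [0, 0, -0.004]
    - [0, 0, -0.004]
    - [0, 0, -0.004]
    - [0, 0, -0.004]
    - [0, 0, -0.004]
    - [0, 0, -0.004]

```text
t: 22.9
ee_pos: [0.5014, -0.1299, 0.158]
tcp_rot: [180.0, 0.0, 84.2]
force: [-0.2, 0.2, 1.0]
gripper_width: 0.0671
grasp_force: 0.0
```

```bash
python3 - <<'E'
from h import *
st=robot.state(); s=snap('wrist'); save(s,'w2.png'); W=wcloud(s,st)
print(st['ee_pos'],st['tcp_rot'],st['gripper_width'])
for nm,a in (('rim',(.046,.054)),('sleeve',(.034,.042)),('lidplate',(.008,.016)),('lidbar',(.026,.038))):
    for b in blobs(W,*a,(.28,.6,-.22,-.03),100): print(nm,*b[1:])
E
```

```text
[ 0.50142618 -0.12987959  0.1579565 ] [1.79959046e+02 1.35309518e-02 8.41924431e+01] 0.06710398537522817
rim 1927 [ 0.5032 -0.1283  0.0493] [ 503. -129.] [ 67. 123.] 84.1
sleeve 1889 [ 0.5033 -0.1289  0.0374] [ 503. -130.] [53. 53.] 66.9
sleeve 377 [ 0.5136 -0.153   0.0376] [ 503. -131.] [ 57. 115.] 84.2
lidplate 4536 [ 0.353  -0.1182  0.0107] [ 350. -121.] [119.  66.] 84.3
lidplate 143 [ 0.5057 -0.0968  0.0123] [506. -97.] [  1. 122.] 84.1
lidplate 271 [ 0.4646 -0.1375  0.0112] [ 466. -130.] [52. 42.] 85.3
lidplate 262 [ 0.5373 -0.1493  0.0111] [ 544. -142.] [55. 40.] 70.3
lidbar 185 [ 0.5059 -0.097   0.0318] [507. -97.] [  1. 121.] 84.2
lidbar 2293 [ 0.5027 -0.1348  0.035 ] [ 503. -132.] [ 57. 116.] 84.1
lidbar 532 [ 0.351  -0.1205  0.0318] [ 350. -121.] [42. 15.] 84.2
```

View pics/w2.png

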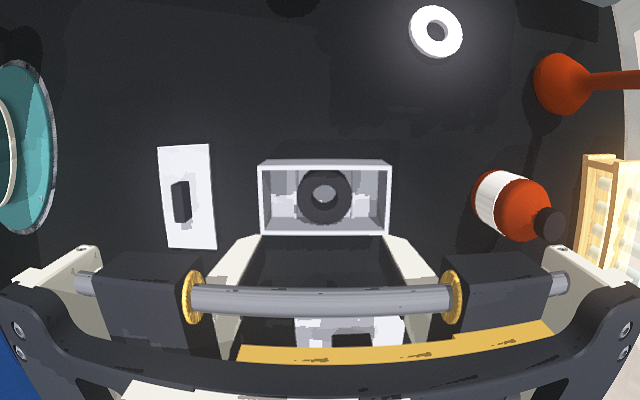

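servo_tool:
  fingers: [0.72, 0.72, 0.72, 0.72, 0.72, 0.72, 0, 0, 0, 0, 0, 0]
  travel:
    - [0, 1, 50]
    - [0, 1, 90]
    - [0, 1, 115]
    - [0, 1, 130]
    - [0, 1, 140]
    - [0, 1, 141]
    - [0, 1, 141]
    - [0, 1, 141]
    - [0, 1, 141]
    - [0, 1, 141]
    - [0, 1, 141]
    - [0, 1, 141]
  twist:
    - [0, 0, 0]
    - [0, 0, 0]
    - [0, 0, 0]
    - [0, 0, 0]
    - [0, 0, 0]
    - [0, 0, 0]
    - [0, 0, 0]
    - [0, 0, 0]
    - [0, 0, 0]
    - [0, 0, 0]
    - [0, 0, 0]
    - [0, 0, 0]
  grip_force: 35

```text
t: 24.15
ee_pos: [0.504, -0.1302, 0.0179]
tcp_rot: [179.9, 0.0, 84.2]
force: [-1.7, 0.9, 6.4]
gripper_width: 0.0521
grasp_force: 35.0
```

servo_tool:
  fingers: [0, 0, 0, 0, 0, 0, 0, 0, 0]
  travel:
    - [0, 0, -5]
    - [0, 0, -15]
    - [0, 0, -35]
    - [0, 0, -70]
    - [0, 0, -110]
    - [0, 0, -150]
    - [0, 0, -190]
    - [0, 0, -190]
    - [0, 0, -190]
  twist:
    - [0, 0, 0]
    - [0, 0, 0]
    - [0, 0, 0]
    - [0, 0, 0]
    - [0, 0, 0]
    - [0, 0, 0]
    - [0, 0, 0]
    - [0, 0, 0]
    - [0, 0, 0]

```text
t: 25.05
ee_pos: [0.5034, -0.13, 0.2072]
tcp_rot: [179.9, 0.0, 84.2]
force: [-0.2, -0.1, -6.5]
gripper_width: 0.0524
grasp_force: 35.0
```

```bash
python3 - <<'E'
from h import *
st=robot.state(); s=snap('wrist'); save(s,'w3.png'); W=wcloud(s,st)
print(st['ee_pos'],st['force'],st['gripper_width'])
for nm,a in (('rim',(.046,.054)),('sleeve',(.205,.24))):
    for b in blobs(W,*a,(.35,.6,-.22,-.03),60): print(nm,*b)
goto([.592,.313,.208],84.2)
E
```

```text
[ 0.5034191  -0.12998031  0.20715529] [-0.20288134 -0.10751622 -6.51911415] 0.05238668036694503
rim [322. 179.] 1208 [ 0.5041 -0.1189  0.0494] [ 503. -130.] [ 67. 123.] 84.2
sleeve [322. 248.] 7861 [ 0.5036 -0.1233  0.2247] [ 504. -124.] [43. 83.] 84.4
travel [449.6, 43.9, -2.2] twist [-0.001, -0.0, 0.0]
```

View pics/w3.png

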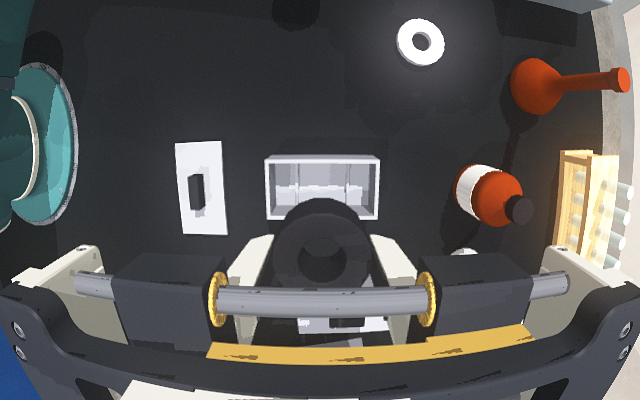

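```bash
cat >> h.py <<'E'
def held(s,st,ztop,dia):
    """centre of held ring (its top face at world ztop) relative to TCP, in world, from the top face's outer edge seen by wrist cam"""
    W=wcloud(s,st); R=np.hypot(W[...,0]-st['ee_pos'][0],W[...,1]-st['ee_pos'][1])
    m=(abs(W[...,2]-ztop)<.003)&(R<dia/2+.006)
    p=W[m][:,:2]-st['ee_pos'][:2]
    # farthest points towards the camera side (tool x), by angle bins
    X=Ro.from_euler('xyz',st['tcp_rot'],degrees=True).as_matrix()[:2,0]
    Y=np.array([-X[1],X[0]]); a=p@X; b=p@Y
    e=[(a[(b>lo)&(b<lo+.002)].max(),lo+.001) for lo in np.arange(-.016,.016,.002) if ((b>lo)&(b<lo+.002)).sum()>3]
    e=np.array(e); c=e[:,0]-np.sqrt((dia/2)**2-e[:,1]**2)
    print('n',m.sum(),'offset along tool x mm',np.median(c)*1000,c.round(4)*1000, 'z',np.median(W[m][:,2]))
E
python3 - <<'E'
from h import *
st=robot.state(); s=snap('wrist'); held(s,st,.2272,.054)
E
```

```text
n 4692 offset along tool x mm 0.029119703610334252 [-0.2  0.1 -0.1 -0.3 -0.1  0.4 -0.5 -0.5  0.   0.2  0.4 -0.   0.   0.5
  0.7  0.9] z 0.22538877163679188
```

servo_tool:
  fingers: [0, 0, 0, 0, 0, 0, 0, 0, 0, 0, 0, 0]
  travel:
    - [450, 44, -2]
    - [450, 44, -2]
    - [450, 44, -2]
    - [450, 44, -2]
    - [450, 44, -2]
    - [450, 44, -2]
    - [450, 44, -2]
    - [450, 44, -2]
    - [450, 44, -2]
    - [450, 44, -2]
    - [450, 44, -2]
    - [450, 44, -2]
  twist:
    - [0, 0, 0]
    - [0, 0, 0]
    - [0, 0, 0]
    - [0, 0, 0]
    - [0, 0, 0]
    - [0, 0, 0]
    - [0, 0, 0]
    - [0, 0, 0]
    - [0, 0, 0]
    - [0, 0, 0]
    - [0, 0, 0]
    - [0, 0, 0]

```text
t: 26.35
ee_pos: [0.5922, 0.3125, 0.2073]
tcp_rot: [-179.9, 0.1, 84.2]
force: [0.2, -0.4, -5.2]
gripper_width: 0.0525
grasp_force: 35.0
```

```bash
python3 - <<'E'
from h import *
st=robot.state(); s=snap('wrist'); print(st['ee_pos'],st['tcp_rot']); held(s,st,st['ee_pos'][2]+.020,.054)
s=snap('wrist'); c=s['pixels'][120:300,220:420]
cv2.imwrite('pics/w4.png',cv2.resize(c[...,::-1],None,fx=3,fy=3))
W=wcloud(s,robot.state())
for b in blobs(W,.075,.15,(.55,.64,.27,.35),10): print(*b)
E
```

```text
[0.59221438 0.31250888 0.20733078] [-1.79905494e+02  7.55800862e-02  8.41966368e+01]
n 5056 offset along tool x mm 0.4598132880022157 [-0.1  0.4  0.1 -0.1  0.4  0.8  0.4  0.2  0.5  0.4  0.7  0.6  0.6  0.5
  0.7  1. ] z 0.22688120016512398
[324. 191.] 266 [0.5953 0.3228 0.1059] [595. 321.] [ 8. 20.] 87.0
```

View pics/w4.png

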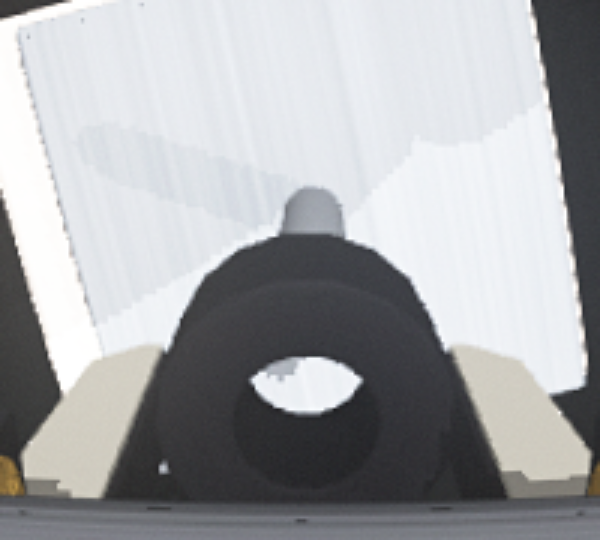

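```bash
python3 - <<'E'
from h import *
st=robot.state(); s=snap('wrist'); W=wcloud(s,st)
R=Ro.from_euler('xyz',st['tcp_rot'],degrees=True).as_matrix()
T=((W-st['ee_pos'])@R)*1000
z=W[...,2]
m=(z>.08)&(z<.13)&(abs(T[...,0])<40)&(abs(T[...,1])<20)
p=T[m][:,:2]
# circle fit of radius 10
from scipy.optimize import least_squares
r=least_squares(lambda c:np.hypot(*(p-c).T)-10,[3,2],loss='soft_l1',f_scale=.5); print('post',r.x,'res',np.abs(r.fun).mean(),len(p), p.min(0),p.max(0))
# sleeve wall
m=(z>.190)&(z<.232)&(np.hypot(T[...,0],T[...,1])<32)&(T[...,0]>5)
q=T[m]; o=q[np.hypot(q[:,0],q[:,1])>24][:,:2]
r=least_squares(lambda c:np.hypot(*(o-c).T)-26.6,[0,0],loss='soft_l1',f_scale=.5); print('sleeve outer',r.x,np.abs(r.fun).mean(),len(o))
m=(np.abs(z-.227)<.003)&(np.hypot(T[...,0],T[...,1])<20)
i=T[m][:,:2]; i=i[(np.hypot(*i.T)<14)]
r=least_squares(lambda c:np.hypot(*(i-c).T)-12.8,[0,0],loss='soft_l1',f_scale=.5); print('sleeve bore',r.x,np.abs(r.fun).mean(),len(i))
E
```

```text
post [2.44253099 1.46442577] res 0.2720191970801067 229 [ 4.22211743 -7.89045998] [13.05106083 11.62604934]
sleeve outer [ 0.17776775 -0.3315878 ] 1.0065532623649052 2228
sleeve bore [ 0.31599341 -0.20787502] 0.5337977442378038 563
```

servo_tool:
  fingers: [0, 0, 0, 0, 0, 0, 0, 0]
  travel:
    - [2, 1.5, 0]
    - [2, 1.5, 25]
    - [2, 1.5, 45]
    - [2, 1.5, 52]
    - [2, 1.5, 58]
    - [2, 1.5, 64]
    - [2, 1.5, 70]
    - [2, 1.5, 70]
  twist:
    - [0, 0, 0]
    - [0, 0, 0]
    - [0, 0, 0]
    - [0, 0, 0]
    - [0, 0, 0]
    - [0, 0, 0]
    - [0, 0, 0]
    - [0, 0, 0]

```text
t: 27.3
ee_pos: [0.5941, 0.315, 0.1381]
tcp_rot: [-180.0, 0.0, 84.2]
force: [-0.6, -0.2, -5.6]
gripper_width: 0.0526
grasp_force: 35.0
```

```bash
python3 - <<'E'
from h import *
st=robot.state(); s=snap('wrist'); print(st['ee_pos'],st['force'],st['wrist_torque'])
c=s['pixels'][120:300,220:420]
cv2.imwrite('pics/w5.png',cv2.resize(c[...,::-1],None,fx=3,fy=3))
E
```

```text
[0.59414313 0.3150401  0.13814818] [-0.58779174 -0.16881381 -5.64607575] [-0.10326375  0.03741359 -0.03545977]
```

View pics/w5.png

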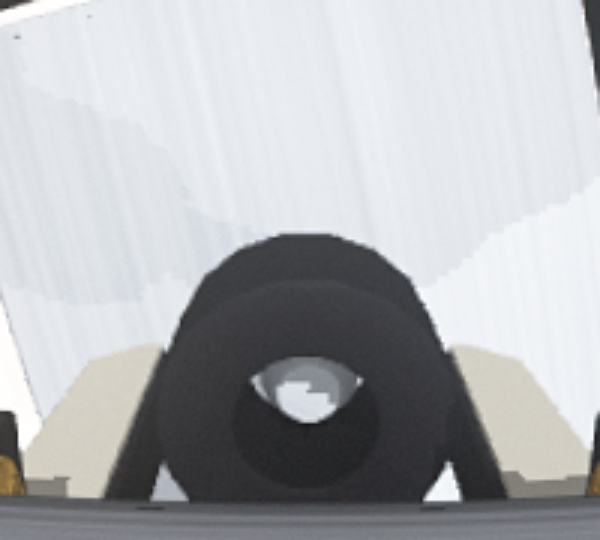

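The crop shows the post tip inside the bore at (305,390), and the force is only the sleeve's weight. I continue down.

servo_tool:
  fingers: [0, 0, 0, 0, 0, 0, 0, 0, 0, 0]
  travel:
    - [0, 0, 10]
    - [0, 0, 20]
    - [0, 0, 30]
    - [0, 0, 38]
    - [0, 0, 44]
    - [0, 0, 48]
    - [0, 0, 51]
    - [0, 0, 53]
    - [0, 0, 53]
    - [0, 0, 53]
  twist:
    - [0, 0, 0]
    - [0, 0, 0]
    - [0, 0, 0]
    - [0, 0, 0]
    - [0, 0, 0]
    - [0, 0, 0]
    - [0, 0, 0]
    - [0, 0, 0]
    - [0, 0, 0]
    - [0, 0, 0]

```text
t: 28.35
ee_pos: [0.5944, 0.3152, 0.0859]
tcp_rot: [180.0, -0.0, 84.2]
force: [-0.1, 0.9, -5.9]
gripper_width: 0.0522
grasp_force: 35.0
```

servo_tool:
  fingers: [0, 0, 0, 0]
  travel:
    - [0, 0, 1]
    - [0, 0, 2]
    - [0, 0, 2]
    - [0, 0, 2]
  twist:
    - [0, 0, 0]
    - [0, 0, 0]
    - [0, 0, 0]
    - [0, 0, 0]

```text
t: 28.75
ee_pos: [0.5944, 0.3152, 0.0839]
tcp_rot: [180.0, -0.0, 84.2]
force: [-1.4, -0.7, -2.8]
gripper_width: 0.0523
grasp_force: 35.0
```

servo_tool:
  fingers: [0.85, 0.85, 0.85, 0.85, 0.85, 0.85, 0.85, 0.85, 0.85, 0.85]
  travel:
    - [0, 0, 0]
    - [0, 0, 0]
    - [0, 0, 0]
    - [0, 0, 0]
    - [0, 0, -20]
    - [0, 0, -60]
    - [0, 0, -105]
    - [0, 0, -150]
    - [0, 0, -150]
    - [0, 0, -150]
  twist:
    - [0, 0, 0]
    - [0, 0, 0]
    - [0, 0, 0]
    - [0, 0, 0]
    - [0, 0, 0]
    - [0, 0, 0]
    - [0, 0, 0]
    - [0, 0, 0]
    - [0, 0, 0]
    - [0, 0, 0]

```text
t: 29.75
ee_pos: [0.5946, 0.3153, 0.2347]
tcp_rot: [179.9, -0.1, 84.2]
force: [1.1, 0.2, -0.6]
gripper_width: 0.0789
grasp_force: 0.0
```

```bash
python3 - <<'E'
from h import *
st=robot.state(); s=snap('wrist'); W=wcloud(s,st); print(st['ee_pos'],st['force'])
for nm,a,b in (('sleeve top',(.097,.111),(.5,.68,.25,.4)),('post',(.139,.15),(.5,.68,.25,.4)),('collar',(.007,.016),(.6,.7,-.08,.1))):
    for x in blobs(W,*a,b,30): print(nm,*x)
s=snap('top');P=cloud(s)
for x in blobs(P,.007,.016,(.3,.72,-.5,.25),100): print('top collar',*x)
goto([.6405,.0075,.16],84.2)
E
```

```text
[0.59455341 0.31527737 0.23467731] [ 1.12493122  0.17332339 -0.64676065]
sleeve top [321. 193.] 1638 [0.594  0.3181 0.1034] [594. 316.] [53. 54.] 84.9
sleeve top [321. 189.] 48 [0.5948 0.3221 0.1046] [595. 321.] [ 7. 19.] 85.5
post [322. 206.] 192 [0.5942 0.3151 0.1413] [594. 315.] [13. 14.] 85.2
collar [367. 340.] 341 [0.6408 0.0507 0.0111] [641.  50.] [27. 58.] 83.4
top collar [306. 175.] 174 [0.635  0.0319 0.0112] [635.  31.] [57. 56.] 2.6
top collar [353. 265.] 595 [ 0.3465 -0.1227  0.011 ] [ 347. -125.] [126.  66.] 83.2
travel [-301.1, 77.4, 72.3] twist [-0.001, 0.001, 0.0]
```

The sleeve is seated: its top is at 0.103 around the post at (0.594, 0.315). The collar has been knocked to about (0.636, 0.033). I'm going above it with the fingers closing along y, clear of the flask.

```bash
python3 - <<'E'
from h import *
goto([.637,.033,.16],174)
E
```

```text
travel [-276.1, 71.4, 72.3] twist [-0.002, -0.0, -1.567]
```

servo_tool:
  fingers: [1, 1, 1, 1, 1, 1, 1, 1, 1, 1, 1, 1]
  travel:
    - [-276, 71, 72]
    - [-276, 71, 72]
    - [-276, 71, 72]
    - [-276, 71, 72]
    - [-276, 71, 72]
    - [-276, 71, 72]
    - [-276, 71, 72]
    - [-276, 71, 72]
    - [-276, 71, 72]
    - [-276, 71, 72]
    - [-276, 71, 72]
    - [-276, 71, 72]
  twist:
    - [0, 0, -1.567]
    - [0, 0, -1.567]
    - [0, 0, -1.567]
    - [0, 0, -1.567]
    - [0, 0, -1.567]
    - [0, 0, -1.567]
    - [0, 0, -1.567]
    - [0, 0, -1.567]
    - [0, 0, -1.567]
    - [0, 0, -1.567]
    - [0, 0, -1.567]
    - [0, 0, -1.567]

```text
t: 31.05
ee_pos: [0.6365, 0.0333, 0.16]
tcp_rot: [-180.0, -0.1, 174.1]
force: [0.1, 0.7, -0.2]
gripper_width: 0.093
grasp_force: 0.0
```

```bash
python3 - <<'E'
from h import *
st=robot.state(); s=snap('wrist'); W=wcloud(s,st); print(st['ee_pos'],st['tcp_rot'])
b=[x for x in blobs(W,.007,.016,(.55,.72,-.08,.12),100)]
for x in b: print(*x)
c=b[0][3]/1000
goto([c[0],c[1],.004],174)
E
```

```text
[0.63649272 0.03332148 0.16000018] [-1.79985464e+02 -1.29502723e-01  1.74069605e+02]
[323. 195.] 2059 [0.6386 0.0334 0.0114] [639.  34.] [60. 58.] 83.6
travel [-2.6, 0.9, 156.2] twist [-0.0, -0.002, -0.002]
```

servo_tool:
  fingers: [1, 1, 1, 1, 1, 1, 0, 0, 0, 0, 0, 0]
  travel:
    - [-2.5, 1, 50]
    - [-2.5, 1, 95]
    - [-2.5, 1, 130]
    - [-2.5, 1, 148]
    - [-2.5, 1, 155]
    - [-2.5, 1, 155]
    - [-2.5, 1, 155]
    - [-2.5, 1, 155]
    - [-2.5, 1, 155]
    - [-2.5, 1, 155]
    - [-2.5, 1, 155]
    - [-2.5, 1, 155]
  twist:
    - [0, 0, 0]
    - [0, 0, 0]
    - [0, 0, 0]
    - [0, 0, 0]
    - [0, 0, 0]
    - [0, 0, 0]
    - [0, 0, 0]
    - [0, 0, 0]
    - [0, 0, 0]
    - [0, 0, 0]
    - [0, 0, 0]
    - [0, 0, 0]
  grip_force: 20

```text
t: 32.3
ee_pos: [0.6399, 0.0341, 0.0071]
tcp_rot: [180.0, 0.0, 174.0]
force: [0.2, -0.1, 4.8]
gripper_width: 0.0594
grasp_force: 20.0
```

servo_tool:
  fingers: [0, 0, 0, 0, 0, 0, 0, 0, 0]
  travel:
    - [0, 0, -5]
    - [0, 0, -20]
    - [0, 0, -50]
    - [0, 0, -90]
    - [0, 0, -130]
    - [0, 0, -170]
    - [0, 0, -190]
    - [0, 0, -190]
    - [0, 0, -190]
  twist:
    - [0, 0, 0]
    - [0, 0, 0]
    - [0, 0, 0]
    - [0, 0, 0]
    - [0, 0, 0]
    - [0, 0, 0]
    - [0, 0, 0]
    - [0, 0, 0]
    - [0, 0, 0]

```text
t: 33.2
ee_pos: [0.6395, 0.0341, 0.1968]
tcp_rot: [180.0, 0.0, 174.0]
force: [0.2, 0.8, -1.7]
gripper_width: 0.0594
grasp_force: 20.0
```

```bash
python3 - <<'E'
from h import *
st=robot.state(); s=snap('wrist'); print(st['ee_pos'],st['force'],st['gripper_width']); held(s,st,st['ee_pos'][2]+.007,.060)
goto([.5945,.315,st['ee_pos'][2]],174)
E
```

```text
[0.63951295 0.03411746 0.19677358] [ 0.203226    0.80650618 -1.70615841] 0.05943119285214987
n 4032 offset along tool x mm -0.8323008501520731 [-0.8 -1.4 -1.6 -1.2 -0.8 -0.9 -0.8  0.1 -0.9 -0.3 -1.1 -1.3 -0.9 -0.6
 -0.3 -0.3] z 0.20133428738525316
travel [73.9, 274.7, -1.1] twist [-0.0, -0.001, -0.0]
```

servo_tool:
  fingers: [0, 0, 0, 0, 0, 0, 0, 0, 0]
  travel:
    - [74.5, 275, -1]
    - [74.5, 275, -1]
    - [74.5, 275, -1]
    - [74.5, 275, -1]
    - [74.5, 275, -1]
    - [74.5, 275, -1]
    - [74.5, 275, -1]
    - [74.5, 275, -1]
    - [74.5, 275, -1]
  twist:
    - [0, 0, 0]
    - [0, 0, 0]
    - [0, 0, 0]
    - [0, 0, 0]
    - [0, 0, 0]
    - [0, 0, 0]
    - [0, 0, 0]
    - [0, 0, 0]
    - [0, 0, 0]

```text
t: 34.15
ee_pos: [0.5943, 0.3144, 0.1967]
tcp_rot: [-179.9, -0.1, 174.0]
force: [0.1, 0.1, -0.3]
gripper_width: 0.0593
grasp_force: 20.0
```

```bash
python3 - <<'E'
from h import *
from scipy.optimize import least_squares
st=robot.state(); s=snap('wrist'); W=wcloud(s,st); print(st['ee_pos'])
R=Ro.from_euler('xyz',st['tcp_rot'],degrees=True).as_matrix()
T=((W-st['ee_pos'])@R)*1000; z=W[...,2]; rr=np.hypot(T[...,0],T[...,1])
p=T[(z>.106)&(z<.13)&(rr<40)&(abs(T[...,1])<20)][:,:2]; print(len(p))
if len(p)>20: r=least_squares(lambda c:np.hypot(*(p-c).T)-10,[0,0],loss='soft_l1',f_scale=.5); print('post',r.x,np.abs(r.fun).mean())
q=T[(z>.103)&(z<.105)&(rr<45)&(T[...,0]>10)]; print('sleeve top pts',len(q))
zt=st['ee_pos'][2]+.005
i=T[(abs(z-zt)<.003)&(rr<35)][:,:2]; a=np.hypot(*i.T)
for nm,sel,rad in(('outer',a>27.5,29.7),('bore',a<14.5,12.8)):
    c=i[sel]; r=least_squares(lambda c0:np.hypot(*(c-c0).T)-rad,[0,0],loss='soft_l1',f_scale=.5); print(nm,r.x,len(c))
c=s['pixels'][120:300,220:420]; cv2.imwrite('pics/w6.png',cv2.resize(c[...,::-1],None,fx=3,fy=3))
E
```

```text
[0.59432305 0.31443455 0.19671256]
7
sleeve top pts 597
outer [-0.79391679 -0.3154399 ] 1063
bore [ 0.12924903 -0.37450654] 534
```

View pics/w6.png

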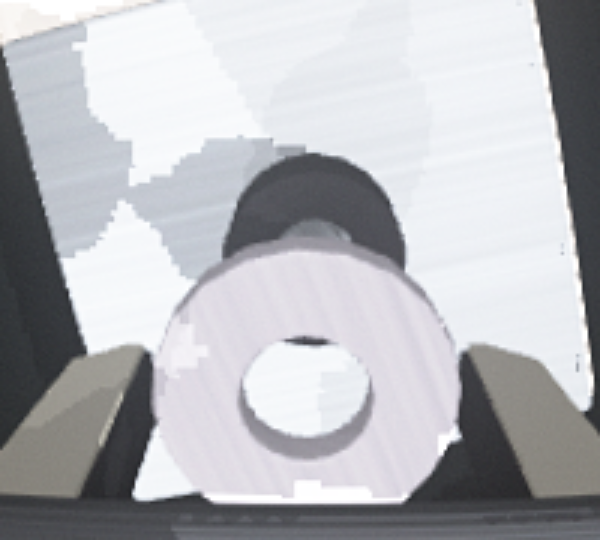

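```bash
python3 - <<'E'
from h import *
from scipy.optimize import least_squares
st=robot.state(); s=snap('wrist'); W=wcloud(s,st)
R=Ro.from_euler('xyz',st['tcp_rot'],degrees=True).as_matrix()
T=((W-st['ee_pos'])@R)*1000; z=W[...,2]; rr=np.hypot(T[...,0],T[...,1])
q=T[(z>.098)&(z<.107)&(rr<45)&(T[...,0]>5)][:,:2]
# outer edge of sleeve top: per-angle max radius
best=None
def out(c):
    d=q-c; return np.hypot(*d.T)
c=np.array([0.,0.])
for _ in range(20):
    d=q-c; a=np.arctan2(d[:,1],d[:,0]); r=np.hypot(*d.T); k=np.digitize(a,np.linspace(-1.3,1.3,40)); e=np.array([q[k==j][r[k==j].argmax()] for j in range(1,40) if (k==j).sum()>3])
    c=least_squares(lambda x:np.hypot(*(e-x).T)-26.8,c,loss='soft_l1',f_scale=.5).x
print('sleeve',c,len(e))
m=(z>.106)&(z<.145)&(rr<40); p=T[m]; print(len(p),p.round(1)[:12].tolist(), p.min(0),p.max(0))
print(np.argwhere(m)[:, ::-1].min(0),np.argwhere(m)[:, ::-1].max(0))
E
```

```text
sleeve [0.67193416 1.20715253] 39
10 [[9.0, -3.5, 91.0], [9.1, -2.6, 90.7], [9.8, -1.8, 87.9], [9.8, -0.9, 87.7], [10.0, -0.1, 86.9], [10.1, 0.7, 86.7], [10.0, 1.6, 86.9], [9.9, 2.4, 87.6], [9.6, 3.3, 88.7], [9.1, 4.2, 90.8]] [ 9.03709751 -3.49129826 86.74117108] [10.08088085  4.18006116 91.01424453]
[319 198] [328 198]
```

servo_tool:
  fingers: [0, 0, 0, 0, 0, 0, 0, 0, 0]
  travel:
    - [0.5, 1, 0]
    - [0.5, 1, 25]
    - [0.5, 1, 42]
    - [0.5, 1, 47]
    - [0.5, 1, 51]
    - [0.5, 1, 55]
    - [0.5, 1, 60]
    - [0.5, 1, 65]
    - [0.5, 1, 65]
  twist:
    - [0, 0, 0]
    - [0, 0, 0]
    - [0, 0, 0]
    - [0, 0, 0]
    - [0, 0, 0]
    - [0, 0, 0]
    - [0, 0, 0]
    - [0, 0, 0]
    - [0, 0, 0]

```text
t: 35.15
ee_pos: [0.5937, 0.3164, 0.132]
tcp_rot: [-180.0, -0.0, 174.0]
force: [0.3, 1.1, -0.2]
gripper_width: 0.0593
grasp_force: 20.0
```

```bash
python3 - <<'E'
from h import *
st=robot.state(); s=snap('wrist'); print(st['ee_pos'],st['force'],st['wrist_torque'])
c=s['pixels'][120:300,220:420]
cv2.imwrite('pics/w7.png',cv2.resize(c[...,::-1],None,fx=3,fy=3))
E
```

```text
[0.59372712 0.31637537 0.13197706] [ 0.25507389  1.07940922 -0.24590007] [0.04485185 0.02008349 0.00016302]
```

View pics/w7.png

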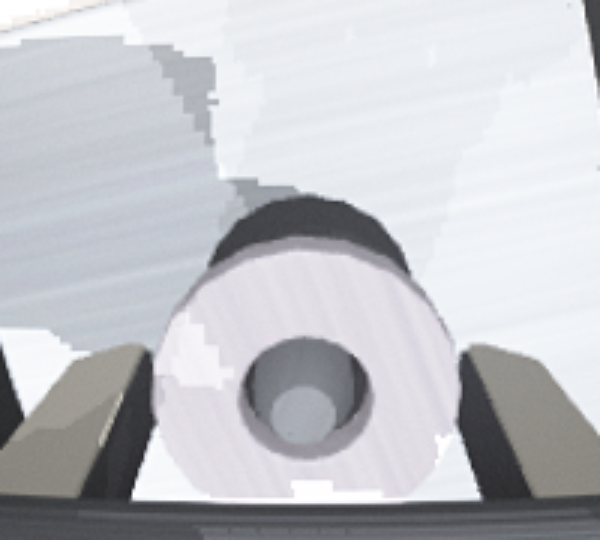

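The post tip sits well centred in the collar's bore, at crop (303,412). I lower it to the sleeve and release.

servo_tool:
  fingers: [0, 0, 0, 0, 0, 0, 0]
  travel:
    - [0, -0.5, 6]
    - [0, -0.5, 12]
    - [0, -0.5, 16]
    - [0, -0.5, 18]
    - [0, -0.5, 20]
    - [0, -0.5, 20.5]
    - [0, -0.5, 20.5]
  twist:
    - [0, 0, 0]
    - [0, 0, 0]
    - [0, 0, 0]
    - [0, 0, 0]
    - [0, 0, 0]
    - [0, 0, 0]
    - [0, 0, 0]

```text
t: 35.9
ee_pos: [0.5939, 0.316, 0.1122]
tcp_rot: [-180.0, 0.0, 174.0]
force: [0.3, 0.6, 0.1]
gripper_width: 0.0594
grasp_force: 20.0
```

servo_tool:
  fingers: [0.85, 0.85, 0.85, 0.85, 0.85, 0.85, 0.85, 0.85, 0.85, 0.85]
  travel:
    - [0, 0, 0]
    - [0, 0, 0]
    - [0, 0, 0]
    - [0, 0, 0]
    - [0, 0, -20]
    - [0, 0, -60]
    - [0, 0, -100]
    - [0, 0, -110]
    - [0, 0, -110]
    - [0, 0, -110]
  twist:
    - [0, 0, 0]
    - [0, 0, 0]
    - [0, 0, 0]
    - [0, 0, 0]
    - [0, 0, 0]
    - [0, 0, 0]
    - [0, 0, 0]
    - [0, 0, 0]
    - [0, 0, 0]
    - [0, 0, 0]

```text
t: 36.9
ee_pos: [0.5936, 0.3158, 0.2207]
tcp_rot: [-180.0, -0.1, 174.0]
force: [-0.7, 0.4, 0.1]
gripper_width: 0.0792
grasp_force: 0.0
```

```bash
python3 - <<'E'
from h import *
st=robot.state(); s=snap('wrist'); W=wcloud(s,st); print(st['ee_pos'],st['force'])
for x in blobs(W,.106,.125,(.5,.68,.25,.4),30): print(*x)
s=snap('top');P=cloud(s)
for x in blobs(P,.006,.016,(.3,.72,-.5,.25),100): print('low',*x)
for x in blobs(P,.026,.04,(.3,.41,-.5,.25),15): print('bar',*x)
goto([.350,-.121,.2],84.2)
E
```

```text
[0.59362437 0.31582906 0.22070038] [-0.74877873  0.39127103  0.08320038]
[322. 202.] 2745 [0.5915 0.315  0.1153] [593. 315.] [59. 59.] 85.7
low [353. 265.] 611 [ 0.3464 -0.1231  0.0107] [ 347. -121.] [123.  66.] 82.8
bar [354. 265.] 57 [ 0.3466 -0.1219  0.0322] [ 347. -122.] [41. 14.] 84.2
travel [196.4, -459.8, 21.1] twist [-0.003, -0.001, 1.567]
```

servo_tool:
  fingers: [0.5, 0.5, 0.5, 0.5, 0.5, 0.5, 0.5, 0.5, 0.5, 0.5, 0.5, 0.5]
  travel:
    - [196, -460, 21]
    - [196, -460, 21]
    - [196, -460, 21]
    - [196, -460, 21]
    - [196, -460, 21]
    - [196, -460, 21]
    - [196, -460, 21]
    - [196, -460, 21]
    - [196, -460, 21]
    - [196, -460, 21]
    - [196, -460, 21]
    - [196, -460, 21]
  twist:
    - [0, 0, 1.567]
    - [0, 0, 1.567]
    - [0, 0, 1.567]
    - [0, 0, 1.567]
    - [0, 0, 1.567]
    - [0, 0, 1.567]
    - [0, 0, 1.567]
    - [0, 0, 1.567]
    - [0, 0, 1.567]
    - [0, 0, 1.567]
    - [0, 0, 1.567]
    - [0, 0, 1.567]

```text
t: 38.2
ee_pos: [0.35, -0.1221, 0.2002]
tcp_rot: [-179.9, -0.0, 83.9]
force: [0.3, -0.0, -0.2]
gripper_width: 0.0464
grasp_force: 0.0
```

```bash
python3 - <<'E'
from h import *
st=robot.state(); s=snap('wrist'); W=wcloud(s,st); print(st['ee_pos'],st['tcp_rot'])
for nm,a in (('lidplate',(.008,.016)),('lidbar',(.026,.038))):
    for b in blobs(W,*a,(.28,.41,-.22,-.03),100): print(nm,*b[1:])
for b in blobs(W,.046,.054,(.42,.6,-.22,-.03),100): print('rim',*b[1:])
goto([.350,-.121,.0165],84.2)
E
```

```text
[ 0.35001472 -0.12213383  0.20016546] [-1.79946327e+02 -2.08819651e-02  8.39302975e+01]
lidplate 4935 [ 0.3495 -0.1193  0.0106] [ 349. -122.] [118.  65.] 84.0
lidbar 451 [ 0.3494 -0.1206  0.0324] [ 349. -121.] [42. 12.] 84.0
rim 1208 [ 0.5    -0.1283  0.0493] [ 503. -130.] [ 67. 124.] 83.9
travel [0.1, -0.4, 183.8] twist [-0.001, -0.0, 0.0]
```

servo_tool:
  fingers: [0.5, 0.5, 0.5, 0.5, 0.5, 0.5, 0, 0, 0, 0, 0]
  travel:
    - [0, 0, 50]
    - [0, 0, 100]
    - [0, 0, 140]
    - [0, 0, 170]
    - [0, 0, 182]
    - [0, 0, 182]
    - [0, 0, 182]
    - [0, 0, 182]
    - [0, 0, 182]
    - [0, 0, 182]
    - [0, 0, 182]
  twist:
    - [0, 0, 0]
    - [0, 0, 0]
    - [0, 0, 0]
    - [0, 0, 0]
    - [0, 0, 0]
    - [0, 0, 0]
    - [0, 0, 0]
    - [0, 0, 0]
    - [0, 0, 0]
    - [0, 0, 0]
    - [0, 0, 0]

```text
t: 39.35
ee_pos: [0.3511, -0.1212, 0.0197]
tcp_rot: [180.0, 0.0, 84.2]
force: [-1.5, 1.1, 4.5]
gripper_width: 0.0141
grasp_force: 20.0
```

servo_tool:
  fingers: [0, 0, 0, 0, 0, 0, 0]
  travel:
    - [0, 0, -10]
    - [0, 0, -40]
    - [0, 0, -80]
    - [0, 0, -120]
    - [0, 0, -120]
    - [0, 0, -120]
    - [0, 0, -120]
  twist:
    - [0, 0, 0]
    - [0, 0, 0]
    - [0, 0, 0]
    - [0, 0, 0]
    - [0, 0, 0]
    - [0, 0, 0]
    - [0, 0, 0]

```text
t: 40.05
ee_pos: [0.3504, -0.1208, 0.1382]
tcp_rot: [-179.9, -0.0, 84.2]
force: [-0.7, 0.0, -1.1]
gripper_width: 0.014
grasp_force: 20.0
```

```bash
python3 - <<'E'
from h import *
st=robot.state(); print(st['ee_pos'],st['force'],st['gripper_width'])
goto([.503,-.130,st['ee_pos'][2]],174.2)
E
```

```text
[ 0.35043086 -0.12084918  0.13817465] [-0.71243146  0.00945578 -1.09908381] 0.013967898487482035
travel [6.3, 152.7, -0.2] twist [-0.001, -0.001, -1.571]
```

servo_tool:
  fingers: [0, 0, 0, 0, 0, 0, 0, 0, 0, 0, 0, 0]
  travel:
    - [6, 153, 0]
    - [6, 153, 0]
    - [6, 153, 0]
    - [6, 153, 0]
    - [6, 153, 0]
    - [6, 153, 0]
    - [6, 153, 0]
    - [6, 153, 0]
    - [6, 153, 0]
    - [6, 153, 0]
    - [6, 153, 0]
    - [6, 153, 0]
  twist:
    - [0, 0, -1.571]
    - [0, 0, -1.571]
    - [0, 0, -1.571]
    - [0, 0, -1.571]
    - [0, 0, -1.571]
    - [0, 0, -1.571]
    - [0, 0, -1.571]
    - [0, 0, -1.571]
    - [0, 0, -1.571]
    - [0, 0, -1.571]
    - [0, 0, -1.571]
    - [0, 0, -1.571]

```text
t: 41.25
ee_pos: [0.5031, -0.1303, 0.1377]
tcp_rot: [180.0, -0.1, 174.3]
force: [0.3, 0.3, -0.1]
gripper_width: 0.014
grasp_force: 20.0
```

```bash
python3 - <<'E'
from h import *
st=robot.state(); s=snap('wrist'); save(s,'w8.png'); W=wcloud(s,st); print(st['ee_pos'],st['tcp_rot'])
R=Ro.from_euler('xyz',st['tcp_rot'],degrees=True).as_matrix()
T=((W-st['ee_pos'])@R)*1000
zt=st['ee_pos'][2]
for nm,a in (('plate',(zt-.014,zt-.003)),('rim',(.045,.054)),('bar',(zt+.008,zt+.02))):
    m=(W[...,2]>a[0])&(W[...,2]<a[1])&(abs(T[...,0])<90)&(abs(T[...,1])<45)
    p=T[m]; r=cv2.minAreaRect(p[:,:2].astype(np.float32)); print(nm,m.sum(),r,p[:,2].mean(),p.min(0),p.max(0))
E
```

```text
[ 0.5030568  -0.13031715  0.13767914] [ 1.79973407e+02 -1.31870194e-01  1.74286616e+02]
plate 10225 ((1.0551414489746094, -1.3254318237304688), (121.2635726928711, 64.53131866455078), 0.35087117552757263) 9.153480955448128 [-59.55745154 -33.64809852   3.32868187] [61.60051443 31.08779734 11.67556506]
rim 340 ((59.197509765625, 0.6385917663574219), (3.533339738845825, 65.7218017578125), 0.6022087335586548) 88.34795581391809 [ 57.11223337 -32.22148277  86.66883084] [60.9429758  33.49681332 90.61659029]
bar 2242 ((3.603839874267578, 0.008808135986328125), (38.643394470214844, 38.03107452392578), 50.882381439208984) -12.99341430927923 [-17.38461655 -22.58841001 -19.97196678] [23.09015857 20.0457224  -7.98918492]
```

View pics/w8.png

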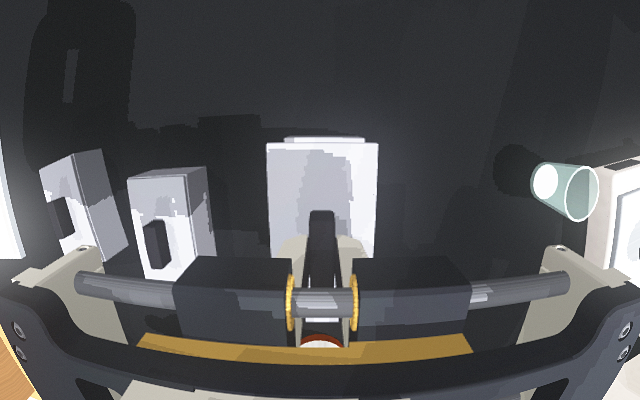

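servo_tool:
  fingers: [0, 0, 0, 0, 0, 0, 0, 0, 0, 0, 0]
  travel:
    - [-1, 1, 20]
    - [-1, 1, 40]
    - [-1, 1, 55]
    - [-1, 1, 62]
    - [-1, 1, 65]
    - [-1, 1, 67]
    - [-1, 1, 69]
    - [-1, 1, 71]
    - [-1, 1, 73]
    - [-1, 1, 73]
    - [-1, 1, 73]
  twist:
    - [0, 0, 0]
    - [0, 0, 0]
    - [0, 0, 0]
    - [0, 0, 0]
    - [0, 0, 0]
    - [0, 0, 0]
    - [0, 0, 0]
    - [0, 0, 0]
    - [0, 0, 0]
    - [0, 0, 0]
    - [0, 0, 0]

```text
t: 42.4
ee_pos: [0.5048, -0.1296, 0.0662]
tcp_rot: [180.0, 0.0, 174.2]
force: [-0.8, -0.9, -0.7]
gripper_width: 0.0139
grasp_force: 20.0
```

servo_tool:
  fingers: [0, 0, 0, 0, 0]
  travel:
    - [0, 0, 1]
    - [0, 0, 2]
    - [0, 0, 2.5]
    - [0, 0, 2.5]
    - [0, 0, 2.5]
  twist:
    - [0, 0, 0]
    - [0, 0, 0]
    - [0, 0, 0]
    - [0, 0, 0]
    - [0, 0, 0]

```text
t: 42.9
ee_pos: [0.5048, -0.1296, 0.0637]
tcp_rot: [-180.0, 0.0, 174.2]
force: [-1.2, -0.5, 0.9]
gripper_width: 0.0136
grasp_force: 20.0
```

servo_tool:
  fingers: [0.5, 0.5, 0.5, 0.5, 0.5, 0.5, 0.5, 0.5, 0.5, 0.5]
  travel:
    - [0, 0, 0]
    - [0, 0, 0]
    - [0, 0, 0]
    - [0, 0, -20]
    - [0, 0, -60]
    - [0, 0, -100]
    - [0, 0, -130]
    - [0, 0, -130]
    - [0, 0, -130]
    - [0, 0, -130]
  twist:
    - [0, 0, 0]
    - [0, 0, 0]
    - [0, 0, 0]
    - [0, 0, 0]
    - [0, 0, 0]
    - [0, 0, 0]
    - [0, 0, 0]
    - [0, 0, 0]
    - [0, 0, 0]
    - [0, 0, 0]

```text
t: 43.9
ee_pos: [0.5044, -0.1295, 0.1924]
tcp_rot: [180.0, -0.1, 174.2]
force: [0.6, -0.5, -0.9]
gripper_width: 0.0464
grasp_force: 0.0
```

```bash
python3 - <<'E'
from h import *
W=look((.35,.62,-.5,-.05))
m=(W[...,2]>.045)&(W[...,2]<.066)&(abs(W[...,0]-.503)<.055)&(abs(W[...,1]+.13)<.025)
p=W[m]; A=np.c_[p[:,:2],np.ones(len(p))]; print('A lid plane',np.linalg.lstsq(A,p[:,2],rcond=None)[0].round(4),np.median(p[:,2]))
s=snap('top');P=cloud(s);save(s,'top2.png')
for nm,a,b in (('collar',(.105,.125),(.5,.68,.25,.4)),('low',(.006,.016),(.3,.72,-.5,.25)),('beaker',(.055,.08),(.46,.56,.08,.19))):
    for x in blobs(P,*a,b,30): print(nm,*x[1:])
E
```

```text
[ 0.5044 -0.1295  0.1924] [ 1.7998e+02 -9.0000e-02  1.7422e+02] [ 0.58 -0.5  -0.93] 0.0464
lid 6854 [ 0.4991 -0.1295  0.0544] [ 503. -130.] [ 67. 122.] 84.2
lid 3127 [ 0.4787 -0.4026  0.0542] [ 481. -411.] [122.  67.] 5.4
lid 4128 [ 0.502  -0.2788  0.0543] [ 508. -284.] [ 66. 105.] 86.0
bar 612 [ 0.5018 -0.1306  0.0762] [ 503. -131.] [12. 41.] 84.4
bar 399 [ 0.4805 -0.4086  0.0749] [ 481. -411.] [42. 16.] 4.8
bar 558 [ 0.5153 -0.2829  0.0753] [ 517. -285.] [15. 43.] 86.2
A lid plane [-0.0003  0.0001  0.0547] 0.05453031301285369
collar 262 [0.59   0.3118 0.1146] [590. 312.] [58. 57.] 3.5
beaker 88 [0.5096 0.1393 0.0667] [506. 136.] [58. 56.] 4.2
```

View pics/top2.png

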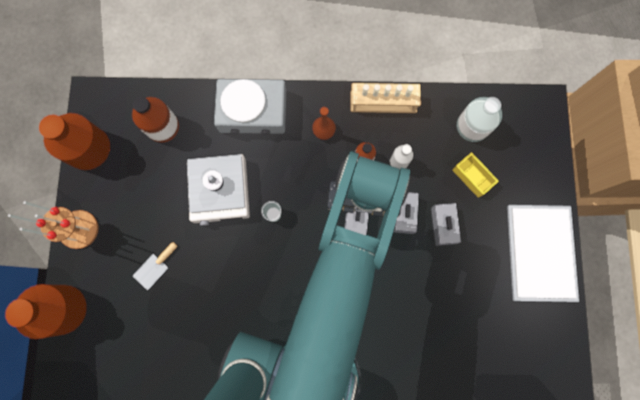

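The top view shows the collar on the post at (212,180). The bystanders have not moved, and no collar is left on the bench. The lid lies level at 0.0545, fully home. I'm handing the job in.

```bash
python3 -c "
from plant import robot
print(robot.finish_job())"
```

```text
the job is handed in; nothing more can be done
None
```

The job is done and handed in: case_A (near (0.503, -0.130)) was the heavy one, its sleeve and the only collar on the bench are seated on the post, its lid is back fully home, and the other two cases were lifted but left unopened.

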